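# Load the tube shaker and clamp it down

## Robot

A 6-joint arm with a two-finger parallel gripper is mounted at the origin on the work surface. World frame = base frame: x ahead of the robot, y to its left, z up, the work surface at z = 0. Lengths are in m, angles in rad, forces in N, time in s.
With the tool pointing down it reaches from about 0.225 to 0.875 m from the base axis. Payload 3.4 kg.
Tool frame: the origin (TCP) lies where the fingers leave the gripper's body, on its centre line; the fingertips stand 73 mm ahead of it and the grasp point (between the pads) lies 54 mm ahead of it; z points along the fingers, y is the line along which they close (so a half turn about z gives the same grasp; the last joint's range is limited). The gripper opens to 85 mm and grips with 20 to 120 N. Pads are 22 mm wide; open, the fingers measure 114 mm over their backs; the gripper's body (76 mm by 85 mm) begins 54 mm behind the grasp point. The pads swing forward as they close: fully open they stand 13 mm farther back than shut.
Start: joints at [-1.323, 0.276, 1.505, -0, 1.361, -0.121], TCP at [0.207, -0.536, 0.304] pointing down, gripper open.
Joint ranges: [-2.89, 2.89], [-0.75, 2.08], [0.22, 2.7], [-1.18, 4.32], [0.11, 2.71], [-2.7, 2.7]. Speed limits (rad/s): [2.57, 2.57, 3.14, 3.14, 3.14, 3.14].

## Interface

Orientations are given as a unit quaternion [x, y, z, w].
In Python, from bench import r, cams gives the robot as it stands.
- The arm moves only by the shell command python3 -m inch 'ROWS' [OPENING] [FORCE]. ROWS is JSON, a list of rows, each an object with "travel": the shift along the tool's x, y, z in cm, a list of three; "turn": the turn about the tool's z in rad. In form: [{"travel": [x, y, z], "turn": turn}, ...]. A call has 1 to 10 rows; each row shifts and turns the commanded pose from where the row before left it, along the tool's axes as they then stand; what a row does not reach is not made up. A row lasts 1/12 s, in which the tool goes at most 41.7 mm and 7.16 degrees, less where a joint would pass 70% of its speed; a pose out of reach is approached as far as the arm can. A call with a gripper value outside its range is refused whole. OPENING is the opening, from -1 (shut) to 1 (fully open), set as the call begins (- or left out, the last holds). The fingers move at their own pace and stop on an object; FORCE is the grip in N (left out, the last holds). Time passes only in rows, so rows that do not move let the fingers close. It gives the time, the measured TCP pose, the force, the opening and the grip force at its end, in the units of the state.
- r.state(): the state, without advancing time (a new reading comes with each control period).
- cams.read_camera(name): name is "scene" or "top" or "wrist"; returns a dict with "img" (384x512x3 uint8, red, green, blue), "vfov" (degrees; the focal length in pixels is half the picture's height over the tangent of half this angle, whatever the lens; pixels are square), "cx", "cy" (the principal point, pixels), "R" (3x3) and "t" (3): a world point X has camera coordinates R X + t. Camera axes: x right, y down, z forward; pixel columns grow to the right and rows downward; lengths in m; the calibration is good to about 2 mm. A picture is of the moment at which its call begins. There is no depth.
- r.hand_in(): hands the job in; it is judged then, once.
Trained networks look in the newest picture that a camera, given by its name, has taken for a name from the list of things; names that differ only in an ending like _2 or _b are one class to them, and where a whole thing is asked for, a point or a joint stands for the part that bears it (a point fixed in the world has none). Each returns a list of dicts, best first, with "p" (0 to 1); they miss things now and then, are a little off and sometimes report something else, mostly with a low value. They report only what shows in the picture. A call takes as long as a camera call. They do not tell look-alikes from the thing itself.
- cams.boxes_of(camera, thing): "xyz" ([x, y, z] in m, in world coordinates, good to about 4 mm: the middle of the surface that is visible of it).
The state is a dict: "time": time; "joints": joint angles; "dq": joint speeds; "joint_torque": joint torques, N m; "eef_pos": TCP position; "ee_rot": TCP orientation; "wrist_force": force on the tool from outside, world axes, zero at the start; "wrist_torque": the same for the moment, N m; "gripper_width": finger opening in m; "gripper_force": force on a finger pad.
Only numpy, scipy, OpenCV 4.12 (cv2) and the standard library are available. Lean on these libraries where they do the work, as an engineer would, in place of code of your own. Each camera call takes 0.05 s, during which the arm holds its last target. There are 200 camera calls.

## Task

Load every aluminium tube block on the bench into the shaker head, one block to a pocket, until each sits flat on its pocket's floor (they are a tight fit: rock them in corner first). Then set the clamp plate down over the centre stud and the two guide pins until it is fully home, spin its wing nut clockwise until it is snug, and last of all push the run switch over to its far side to start the shaker. Leave the other things on the bench where they are.

Things in the scene. Friction and masses are not known exactly. Their poses are not given: they have to be found in the camera images.
- shaker: fixed bench shaker: white housing 285 x 190 mm, 83 mm high; origin on the bench under its centre stud, x away from its console (switch, dial, display), which is at its -x end nearest the robot, z up. On top an aluminium head 200 (x) x 150 (y) mm centred on the stud, its top 128 mm above the bench, with pockets at x = +/-47, y = +/-40 mm and the stud and guide pins in the strip between the rows
- stud_shoulder (a point): top of the boss (44 x 26 mm, 46 mm above the head) under the upright centre stud, 174 mm above the bench, where the clamp plate's underside rests; axes are the shaker's. Stud 10 mm thick, 18 mm tall. Guide pins at x = +80 and -80 mm: 8 mm thick, 14 mm tall above 16 mm round shoulders level with the boss. Stud and pins are tapered over their top 8 mm
- pocket1 (a point): centre of the floor of one of the four pockets in the shaker head (the one towards the head's -x, -y corner). Pocket 87 mm along the head's x by 53 mm along its y, 20 mm deep, sharp rim 20 mm above this point; axes are the head's
- pocket2 (a point): centre of the floor of one of the four pockets in the shaker head (the one towards the head's -x, +y corner). Pocket 87 mm along the head's x by 53 mm along its y, 20 mm deep, sharp rim 20 mm above this point; axes are the head's
- pocket3 (a point): centre of the floor of one of the four pockets in the shaker head (the one towards the head's +x, -y corner). Pocket 87 mm along the head's x by 53 mm along its y, 20 mm deep, sharp rim 20 mm above this point; axes are the head's
- pocket4 (a point): centre of the floor of one of the four pockets in the shaker head (the one towards the head's +x, +y corner). Pocket 87 mm along the head's x by 53 mm along its y, 20 mm deep, sharp rim 20 mm above this point; axes are the head's
- block1_mid (a point): centre (32 mm above its underside) of a loose aluminium tube block 84 (x) x 50 (y) x 64 (z) mm, about 0.32 kg, with eight blue tube caps in its top (within the 64 mm); fits any pocket, either way round, and then stands 44 mm above the head, 2 mm below the boss under the stud. Three or four blocks are there
- block2_mid (a point): centre (32 mm above its underside) of a loose aluminium tube block 84 (x) x 50 (y) x 64 (z) mm, about 0.32 kg, with eight blue tube caps in its top (within the 64 mm); fits any pocket, either way round, and then stands 44 mm above the head, 2 mm below the boss under the stud. Three or four blocks are there
- block3_mid (a point): centre (32 mm above its underside) of a loose aluminium tube block 84 (x) x 50 (y) x 64 (z) mm, about 0.32 kg, with eight blue tube caps in its top (within the 64 mm); fits any pocket, either way round, and then stands 44 mm above the head, 2 mm below the boss under the stud. Three or four blocks are there
- block4_mid (a point): centre (32 mm above its underside) of a loose aluminium tube block 84 (x) x 50 (y) x 64 (z) mm, about 0.32 kg, with eight blue tube caps in its top (within the 64 mm); fits any pocket, either way round, and then stands 44 mm above the head, 2 mm below the boss under the stud. Three or four blocks are there
- cover_mid (a point): centre of the loose clamp plate, half-way through its thickness: aluminium, 196 (x) x 132 (y) x 6 mm, about 0.47 kg with its nut, 14 mm holes at its centre and at x = +80 and -80 mm for the guide pins (fits either way round), two 4 mm high ribs on top along its long edges. A captive wing nut sits over the centre hole; one lifts the plate by it
- nut_grip (a point): centre of the grip of the black wing nut, on the plate's axis, 37 mm above the plate's underside when up, 33 mm when snug. x along the wings, y across, z up. Its flat middle is 18 mm thick (y), 34 mm long (x), 26 mm tall (z, +/-13 mm about this point); wings 12 mm thick slope up beyond it, 82 mm overall, 22 mm above this point; an 18 mm hub reaches down to the plate. Best held across the flats
- wing_nut (a joint): turn of the wing nut on the plate, rad: 0 is the top of its travel (wings along the plate's x), grows clockwise seen from above, stops at 6.0 where it is snug. It starts between 0 and 1.0, goes down 4 mm a turn, turns against a steady friction of about 0.05 N m and stays where it is left; while the plate hangs from the nut this friction keeps it from swinging round
- run_switch (a joint): angle of the run switch lever, rad: 0 is off (leaning 0.5 rad towards the console's front, the shaker's -x), 1.0 is on (leaning 0.5 rad towards the head, +x). It stays where it is left; about 1 to 2 N at its tip moves it
- switch_tip (a point): middle of the cross bar (22 mm along y, 16 mm thick) at the top of the run switch lever, 55 mm from its pivot; the pivot lies on the console, 88 mm above the bench, at x = -147, y = +48 mm in the shaker's frame. It moves with the lever
- flask: a conical flask, a bystander to be left alone; origin at the centre of its foot (foot 92 mm across, 157 mm tall)
- reagent_bottle: a blue-capped reagent jar, a bystander to be left alone; origin at the centre of its foot (80 mm across, 150 mm tall)
- specimen_jar: a small red-capped jar, a bystander to be left alone; origin at the centre of its foot (52 mm across, 70 mm tall)
- tip_box: a pipette tip box, a bystander to be left alone; origin at the centre of its foot (120 x 85 mm, 65 mm tall)
- tube_rack: a white test tube rack, a bystander to be left alone; origin at the centre of its foot (90 x 170 mm, 104 mm tall)
- burner: a gas burner, a bystander to be left alone; origin at the centre of its foot (foot 84 mm across, 142 mm tall)
There are look-alikes about, which are no part of the job. Leave any yellow look-alike of the part that bears block2_mid alone. What is shaped like the part that bears block4_mid but yellow is not meant.

How it is judged:
On the way, in this order (a step that is already met when the one before it is completed fails the run):
1. every block sits flat in a pocket (((horizontal distance between block1_mid and pocket1 below 0.004 m and z of block1_mid in the frame of pocket1 below 0.0345 m) or (horizontal distance between block1_mid and pocket2 below 0.004 m and z of block1_mid in the frame of pocket2 below 0.0345 m) or (horizontal distance between block1_mid and pocket3 below 0.004 m and z of block1_mid in the frame of pocket3 below 0.0345 m) or (horizontal distance between block1_mid and pocket4 below 0.004 m and z of block1_mid in the frame of pocket4 below 0.0345 m)) and angle between each of block1_mid, block2_mid, block3_mid, block4_mid's own z axis and vertical below 0.05 rad and ((horizontal distance between block2_mid and pocket1 below 0.004 m and z of block2_mid in the frame of pocket1 below 0.0345 m) or (horizontal distance between block2_mid and pocket2 below 0.004 m and z of block2_mid in the frame of pocket2 below 0.0345 m) or (horizontal distance between block2_mid and pocket3 below 0.004 m and z of block2_mid in the frame of pocket3 below 0.0345 m) or (horizontal distance between block2_mid and pocket4 below 0.004 m and z of block2_mid in the frame of pocket4 below 0.0345 m)) and ((horizontal distance between block3_mid and pocket1 below 0.004 m and z of block3_mid in the frame of pocket1 below 0.0345 m) or (horizontal distance between block3_mid and pocket2 below 0.004 m and z of block3_mid in the frame of pocket2 below 0.0345 m) or (horizontal distance between block3_mid and pocket3 below 0.004 m and z of block3_mid in the frame of pocket3 below 0.0345 m) or (horizontal distance between block3_mid and pocket4 below 0.004 m and z of block3_mid in the frame of pocket4 below 0.0345 m)) and ((horizontal distance between block4_mid and pocket1 below 0.004 m and z of block4_mid in the frame of pocket1 below 0.0345 m) or (horizontal distance between block4_mid and pocket2 below 0.004 m and z of block4_mid in the frame of pocket2 below 0.0345 m) or (horizontal distance between block4_mid and pocket3 below 0.004 m and z of block4_mid in the frame of pocket3 below 0.0345 m) or (horizontal distance between block4_mid and pocket4 below 0.004 m and z of block4_mid in the frame of pocket4 below 0.0345 m))), for 0.2 s.
2. the clamp plate is fully home on the stud, its nut not yet spun down (horizontal distance between cover_mid and stud_shoulder below 0.004 m and z of cover_mid in the frame of stud_shoulder below 0.0055 m and angle between cover_mid's own z axis and vertical below 0.04 rad and angle between the x axis of cover_mid and the x axis of stud_shoulder, either way round below 0.08 rad and value of joint wing_nut below 2 rad), for 0.2 s.
3. the wing nut is snug (horizontal distance between cover_mid and stud_shoulder below 0.004 m and z of cover_mid in the frame of stud_shoulder below 0.0055 m and angle between cover_mid's own z axis and vertical below 0.04 rad and angle between the x axis of cover_mid and the x axis of stud_shoulder, either way round below 0.08 rad and value of joint wing_nut above 5.75 rad), for 0.2 s.
4. the run switch is thrown (value of joint run_switch above 0.75 rad), for 0.1 s.
At the end, for the whole second after the job is handed in: Each block present in a pocket (centre within 4 mm, underside within 2.5 mm of the floor, tilt under 0.05 rad); clamp plate home (within 4 mm of the stud axis, 2.5 mm of the boss, tilt under 0.04, in line within 0.08 rad); nut turned past 5.75; switch past 0.75 (all of step 1 and all of step 3 and value of joint run_switch above 0.75 rad); the robot touches nothing.
It fails at once if a bystander is knocked away (over 50 mm) or over (distance of any of flask, reagent_bottle, specimen_jar, tip_box, tube_rack, burner from where it was at the start of the episode above 0.05 m or angle between any of flask, reagent_bottle, specimen_jar, tip_box, tube_rack, burner's own z axis and vertical above 0.6 rad).
Of block1, block2, block3, block4 only 3 to 4 are there at a start; the rules pass over those that are not, and their reading is None.
At some moment in a run one of block1, block2, block3, block4, cover may be knocked a few centimetres aside while the robot is not near it.
Once in a run the grip may slacken for a moment while it holds something.
It also fails if it takes over 210 s, if anything falls off the work surface, if the arm or the gripper's body presses on something with over 40 N, if the wrist force passes 120 N, or if a joint passes its speed limit or range.

## Working session

There is one attempt and no reset: what is moved stays moved. The work goes in short steps, Python scripts to look and compute and a shell command to move; the robot and the scene stay as the last step left them, time stands still between calls to the robot, and variables do not carry over. Pictures are saved under pics/ and viewed, at most 14 in all, crops included, and the job is handed in when it is done.

```bash
ls; mkdir -p pics
python3 - <<'E'
from bench import r,cams
import cv2,numpy as np
s=r.state();print(s)
for c in("scene","top"):
    d=cams.read_camera(c);cv2.imwrite(f"pics/{c}0.png",d["img"][:,:,::-1])
    print(c,d["vfov"],d["cx"],d["cy"],np.round(d["R"],3).tolist(),np.round(d["t"],3))
    for n in("block1_mid","cover_mid","shaker","nut_grip","switch_tip","stud_shoulder","pocket1","flask","reagent_bottle","specimen_jar","tip_box","tube_rack","burner"):
        print(n,[(round(b["p"],2),np.round(b["xyz"],3).tolist(),(lambda p:[round(float(d["cx"]+p[0]/p[2]*192/np.tan(np.radians(d["vfov"]/2)))),round(float(d["cy"]+p[1]/p[2]*192/np.tan(np.radians(d["vfov"]/2))))])(np.array(d["R"])@np.array(b["xyz"])+d["t"])) for b in cams.boxes_of(c,n)])
E
```

```text
pics
{'time': 0.0, 'joints': array([-1.32299758e+00,  2.76598904e-01,  1.50617056e+00, -3.41693666e-05,
        1.36070675e+00, -1.20976505e-01]), 'dq': array([ 2.95047800e-04,  1.06653898e-04,  2.84448457e-04, -8.93813710e-04,
        7.44237101e-04, -1.70418761e-05]), 'joint_torque': array([ 3.92644142e-04, -4.16775441e+01, -2.45806861e+01, -3.31304191e-04,
        1.08830718e-02, -5.76579467e-06]), 'eef_pos': array([ 0.20716796, -0.53593756,  0.30302245]), 'ee_rot': array([ 9.83047618e-01,  1.83348013e-01, -7.63512673e-05, -9.38826424e-04]), 'wrist_force': array([-0.04506176,  0.7172545 ,  0.1956044 ]), 'wrist_torque': array([ 0.01146308,  0.02686431, -0.02907513]), 'gripper_force': 0.0, 'gripper_width': 0.08531705827201438}
scene 44.113195515143886 250.7300959684412 192.65320424292514 [[-0.603, 0.798, -0.009], [0.631, 0.47, -0.617], [-0.488, -0.377, -0.787]] [ 0.299 -0.239  2.057]
block1_mid []
cover_mid [(0.88, [0.46, -0.339, 0.004], [191, 166])]
shaker [(0.93, [0.607, 0.053, 0.108], [243, 222]), (0.58, [0.446, 0.1, 0.134], [281, 194])]
nut_grip [(0.59, [0.456, -0.348, 0.048], [
[... 831 characters left out ...]
66, 0.032, 0.109], [253, 165])]
nut_grip [(0.65, [0.562, 0.033, 0.106], [253, 167])]
switch_tip [(0.42, [0.443, 0.104, 0.142], [226, 207])]
stud_shoulder [(0.76, [0.563, 0.036, 0.107], [252, 166]), (0.42, [0.727, 0.217, 0.065], [193, 113])]
pocket1 [(0.75, [0.561, 0.026, 0.107], [255, 167])]
flask [(0.78, [0.727, 0.216, 0.064], [193, 113])]
reagent_bottle [(0.66, [0.29, 0.324, 0.15], [144, 262])]
specimen_jar [(0.5, [0.702, 0.323, 0.07], [157, 120]), (0.21, [0.562, 0.032, 0.103], [253, 167])]
tip_box [(0.86, [0.274, -0.281, 0.068], [357, 267])]
tube_rack [(0.56, [0.689, -0.332, 0.051], [372, 130]), (0.55, [0.452, -0.345, 0.01], [373, 207])]
burner [(0.56, [0.314, -0.446, 0.007], [404, 252])]
```

View pics/scene0.png

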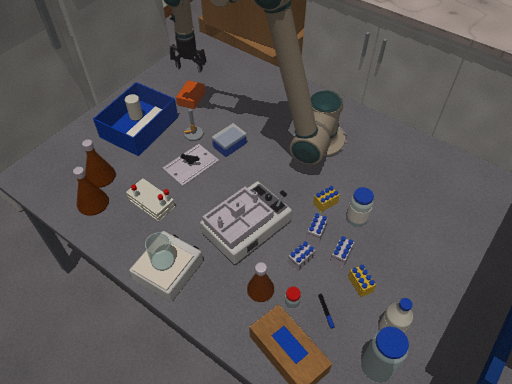

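View pics/top0.png

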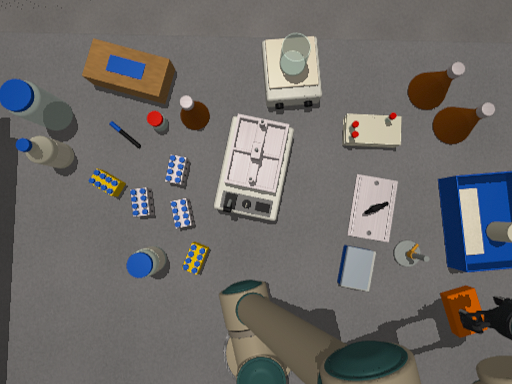

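Three aluminium blocks with blue caps in the top view at (177,169), (142,202) and (181,213). The yellow look-alikes at (107,182) and (196,258) are to be left alone. The shaker is at (255,165) with its console towards the robot, the plate with its black wing nut is at (373,208), and the burner (408,253) and tip box (357,268) are close to the plate.

```bash
cat > h.py <<'E'
from bench import r,cams
import cv2,numpy as np
def yaw(s):
    from scipy.spatial.transform import Rotation as R
    m=R.from_quat(s["ee_rot"]).as_matrix(); return np.arctan2(m[1,0],m[0,0])
def f(d): return 192/np.tan(np.radians(d["vfov"]/2))
def px(d,X):
    p=np.array(d["R"])@np.array(X,float)+d["t"]; return np.array([d["cx"],d["cy"]])+p[:2]/p[2]*f(d)
def onz(d,u,v,z):
    R=np.array(d["R"]);c=-R.T@np.array(d["t"]);w=R.T@np.array([(u-d["cx"])/f(d),(v-d["cy"])/f(d),1])
    return c+w*(z-c[2])/w[2]
def go(x,y,z,psi=None):
    "travel in tool axes (cm) done before the turn"
    s=r.state();p=s["eef_pos"];a=yaw(s);dx,dy=x-p[0],y-p[1]
    t=0 if psi is None else -((psi-a+np.pi)%(2*np.pi)-np.pi)
    print("travel cm",np.round(100*np.array([np.cos(a)*dx+np.sin(a)*dy,np.sin(a)*dx-np.cos(a)*dy,p[2]-z]),2),"turn",round(t,3),"yaw now",round(a,3),"j6",round(s["joints"][5],2))
def shot(c,name):
    d=cams.read_camera(c);cv2.imwrite(f"pics/{name}.png",d["img"][:,:,::-1]);return d
def blocks(d,z=.064,amin=150):
    "white-ish tops with blue caps: blue mask clusters, min area rect -> world centre & long-axis yaw"
    hsv=cv2.cvtColor(d["img"],cv2.COLOR_RGB2HSV)
    m=cv2.inRange(hsv,(105,120,60),(130,255,255));out=[]
    k=max(3,int(f(d)*.018/abs((np.array(d["R"])@np.array([.5,.1,z])+d["t"])[2])))
    m2=cv2.morphologyEx(m,cv2.MORPH_CLOSE,np.ones((k,k)))
    n,l,st,_=cv2.connectedComponentsWithStats(m2)
    for i in range(1,n):
        v,u=np.nonzero((l==i)&(m>0))
        if len(u)<amin: continue
        P=np.array([onz(d,a,b,z)[:2] for a,b in zip(u,v)],np.float32)
        (c,(w,h),an)=cv2.minAreaRect(P); 
        if w<h: w,h,an=h,w,an+90
        out.append((np.round([u.mean(),v.mean()],0),np.round(c,4),round(w,3),round(h,3),round(np.radians((an+90)%180-90),3)))
    return out
E
python3 - <<'E'
from h import *
d=cams.read_camera("top")
for b in blocks(d,amin=30): print(*b)
print(onz(d,250,200,.083),onz(d,262,118,.083))
go(.50,.16,.42,0)
E
```

```text
[125.  67.] [0.8655 0.4271] 0.112 0.049 1.32
[16. 95.] [0.7725 0.7511] 0.099 0.099 -1.523
[115. 126.] [0.684  0.4519] 0.037 0.013 0.806
[ 23. 145.] [0.6217 0.7231] 0.048 0.038 1.343
[175. 168.] [0.5576 0.2677] 0.076 0.045 -0.169
[103. 182.] [0.5141 0.4821] 0.078 0.044 1.058
[477. 219.] [ 0.4134 -0.6513] 0.291 0.225 0.099
[139. 202.] [0.4565 0.3728] 0.073 0.045 0.137
[180. 213.] [0.4244 0.2484] 0.075 0.044 0.224
[193. 259.] [0.2896 0.2049] 0.076 0.043 -0.362
[342. 264.] [ 0.2811 -0.2361] 0.114 0.009 -0.182
[139. 265.] [0.2701 0.3639] 0.077 0.073 -1.235
[0.46613711 0.03943297 0.083     ] [0.71122908 0.00808701 0.083     ]
travel cm [ 52.41 -54.41 -11.61] turn 0.369 yaw now 0.369 j6 -0.12
```

```bash
python3 -m inch '[{"travel":[2.6,-2.7,-1.5],"turn":0.04},{"travel":[2.7,-2.6,-1.5],"turn":0.04},{"travel":[2.8,-2.5,-1.5],"turn":0.04},{"travel":[2.9,-2.4,-1.5],"turn":0.04},{"travel":[2.9,-2.3,-1.5],"turn":0.04},{"travel":[3.0,-2.2,-1.5],"turn":0.04},{"travel":[3.1,-2.1,-1.5],"turn":0.04},{"travel":[3.2,-2.0,-1.1],"turn":0.04},{"travel":[3.2,-1.9,0],"turn":0.04},{"travel":[3.0,-2,0],"turn":0.01}]' 1 30; python3 -m inch '[{"travel":[0,-3,0],"turn":0},{"travel":[0,-3.5,0],"turn":0},{"travel":[0,-3.5,0],"turn":0},{"travel":[0,-3.5,0],"turn":0},{"travel":[0,-3.5,0],"turn":0},{"travel":[0,-3.5,0],"turn":0},{"travel":[0,-3.5,0],"turn":0},{"travel":[0,-3.5,0],"turn":0},{"travel":[0,0,0],"turn":0},{"travel":[0,0,0],"turn":0}]'
python3 - <<'E'
from h import *
go(.50,.16,.42,0)
d=shot("wrist","w1");print(d["vfov"],np.round(d["R"],3).tolist(),-np.array(d["R"]).T@d["t"])
E
```

```text
time: 2.28
eef_pos: [0.4508, -0.2611, 0.4213]
ee_rot: [1.0, -0.001, 0.001, 0.001]
wrist_force: [0.4, 0.1, -0.2]
gripper_width: 0.0853
gripper_force: 0.0
time: 3.12
eef_pos: [0.4494, 0.0141, 0.4201]
ee_rot: [1.0, 0.001, 0.0, 0.0]
wrist_force: [0.5, -1.1, -0.8]
gripper_width: 0.0852
gripper_force: 0.0
travel cm [ 5.100e+00 -1.458e+01  1.000e-02] turn 0.003 yaw now 0.003 j6 1.44
65.37948396379608 [[0.002, -1.0, 0.001], [-0.959, -0.002, 0.284], [-0.284, -0.002, -0.959]] [0.52128876 0.01378557 0.48996883]
```

View pics/w1.png

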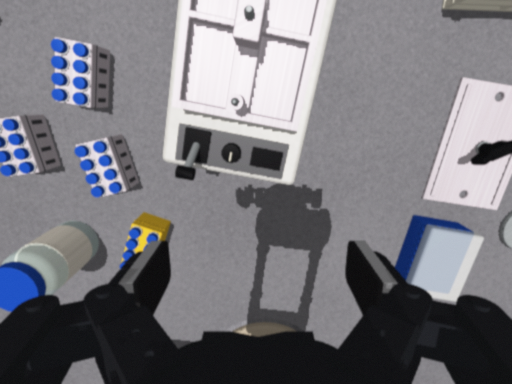

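Picture w1: the blocks show at (82,75), (28,147) and (108,168), a yellow look-alike at (147,235) and the reagent bottle at (45,262). The head's stud is at (249,12), the -x guide pin at (236,102) and the run switch at (190,160). I'll move over the head next.

```bash
python3 -m inch '[{"travel":[2,-1.5,0],"turn":0},{"travel":[3.5,-1.8,0],"turn":0},{"travel":[3.5,-1.8,0],"turn":0},{"travel":[3.5,-1.8,0],"turn":0},{"travel":[3.5,-1,0],"turn":0},{"travel":[2,0,0],"turn":0},{"travel":[0,0,0],"turn":0},{"travel":[0,0,0],"turn":0},{"travel":[0,0,0],"turn":0}]'
python3 - <<'E'
from h import *
d=shot("wrist","w2");print(-np.array(d["R"]).T@d["t"])
for b in blocks(d): print(*b)
im=d["img"][:,:,::-1]
np.save("w2.npy",d,allow_pickle=True)
g=cv2.resize(im[40:380,130:480],None,fx=1.7,fy=1.7,interpolation=cv2.INTER_CUBIC);print(g.shape);cv2.imwrite("pics/w2b.png",g)
E
```

```text
time: 3.92
eef_pos: [0.6296, 0.0897, 0.4195]
ee_rot: [1.0, -0.002, -0.001, 0.0]
wrist_force: [-0.5, 0.2, -0.1]
gripper_width: 0.0856
gripper_force: 0.0
[0.70158786 0.0890049  0.48918659]
[ 11. 106.] [0.6955 0.4257] 0.036 0.014 0.916
[140. 200.] [0.5586 0.2659] 0.079 0.044 -0.176
[ 15. 231.] [0.51   0.4669] 0.053 0.048 1.056
[ 82. 260.] [0.4581 0.3694] 0.079 0.048 0.143
[173. 286.] [0.4127 0.228 ] 0.065 0.027 -0.332
[190. 334.] [0.3063 0.1985] 0.054 0.04 -0.335
[ 89. 377.] [0.2212 0.4015] 0.059 0.03 1.565
(578, 595, 3)
```

View pics/w2b.png

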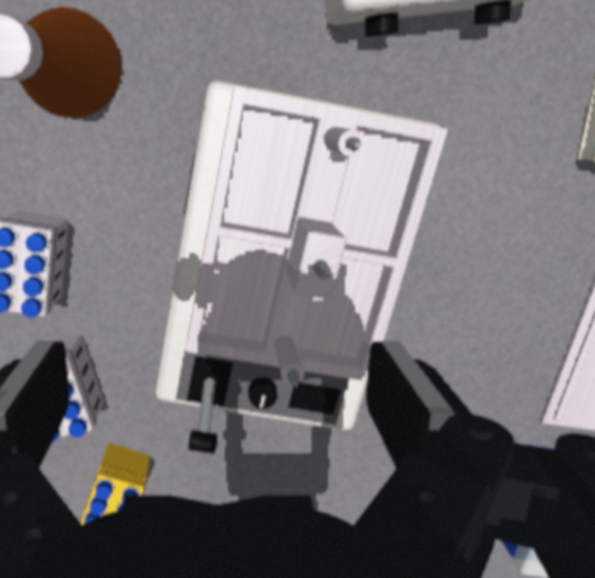

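Picture w2b: the far pin tip is at (352,144), the stud tip at (321,270), the near pin tip at (293,375), the head's far corners at (446,127) and (238,86), and the pocket rims at (244,106), (425,140) and (221,232). All pockets are empty.

Run:
```python
from h import *
from scipy.optimize import least_squares
d=np.load("w2.npy",allow_pickle=True).item()
F=[((352,144),(.08,0,.188)),((321,270),(0,0,.192)),((293,375),(-.08,0,.188)),((446,127),(.1,-.075,.128)),((238,86),(.1,.075,.128)),((244,106),(.0905,.0665,.128)),((425,140),(.0905,-.0665,.128)),((221,232),(.0035,.0665,.128))]
U=np.array([[130+a/1.7,40+b/1.7] for (a,b),_ in F]);L=np.array([q for _,q in F])
def W(p,L): c,s=np.cos(p[2]),np.sin(p[2]);return np.c_[p[0]+c*L[:,0]-s*L[:,1],p[1]+s*L[:,0]+c*L[:,1],L[:,2]]
fun=lambda p:np.ravel([px(d,x) for x in W(p,L)]-U)
s=least_squares(fun,[.6,.04,-.2],loss="soft_l1");print(s.x,np.round(fun(s.x).reshape(-1,2),1).tolist())
np.save("shk.npy",s.x)
print(W(s.x,np.array([[x,y,.108] for x in(-.047,.047) for y in(-.04,.04)])))
```

```text
[ 0.60014931  0.02336578 -0.1874914 ] [[1.9, -0.3], [1.4, 2.5], [0.2, 5.1], [-0.4, 0.6], [-3.6, 0.1], [-1.5, -1.7], [2.5, -0.2], [-1.7, -3.8]]
[[ 0.5465172  -0.00717266  0.108     ]
 [ 0.56142878  0.07142533  0.108     ]
 [ 0.63886984 -0.02469378  0.108     ]
 [ 0.65378143  0.05390422  0.108     ]]
```

```bash
python3 -m inch '[{"travel":[-0.5,-2,1],"turn":0},{"travel":[-0.5,-2.5,1],"turn":0},{"travel":[0,-2.5,1],"turn":0},{"travel":[0,-2,1],"turn":0},{"travel":[0,0,0],"turn":0},{"travel":[0,0,0],"turn":0},{"travel":[0,0,0],"turn":0}]'
python3 - <<'E'
from h import *
d=shot("wrist","w3");print(-np.array(d["R"]).T@d["t"])
for b in blocks(d): print(*b)
np.save("w3.npy",d,allow_pickle=True)
p=np.load("shk.npy");print(px(d,[p[0],p[1],.15]))
im=d["img"][:,:,::-1]
g=cv2.resize(im[30:300,212:482],None,fx=2.2,fy=2.2,interpolation=cv2.INTER_CUBIC);print(g.shape);cv2.imwrite("pics/w3b.png",g)
E
```

```text
time: 4.55
eef_pos: [0.6194, 0.1803, 0.381]
ee_rot: [1.0, -0.001, 0.001, 0.0]
wrist_force: [0.7, -0.9, 1.1]
gripper_width: 0.0857
gripper_force: 0.0
[0.69123973 0.1797121  0.45090803]
[51. 99.] [0.6947 0.4342] 0.035 0.013 0.897
[194. 203.] [0.558  0.2658] 0.077 0.042 -0.168
[ 44. 232.] [0.5161 0.479 ] 0.078 0.048 1.062
[120. 255.] [0.4814 0.3797] 0.059 0.032 -0.732
[213. 287.] [0.4262 0.2468] 0.078 0.043 0.226
[406.08693601 191.52254366]
(594, 594, 3)
```

View pics/w3b.png

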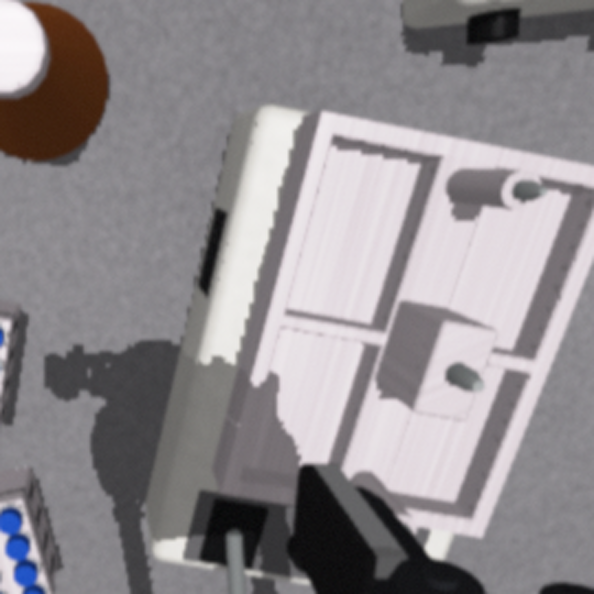

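Picture w3b (no shadow on the head): the boss top corners are at (442,322), (497,329), (466,420) and (413,411). The head corners are at (322,111) and (483,537), pocket4's rim corners at (334,137), (441,156), (287,312) and (385,331), and the far pin shoulder at (520,188).

```bash
cat > fit.py <<'E'
from h import *
from scipy.optimize import least_squares
def W(p,L): L=np.array(L);c,s=np.cos(p[2]),np.sin(p[2]);return np.c_[p[0]+c*L[:,0]-s*L[:,1],p[1]+s*L[:,0]+c*L[:,1],L[:,2]]
def fit(d,F,off,sc,p0,loss="soft_l1"):
    U=np.array([[off[0]+(a+.5)/sc-.5,off[1]+(b+.5)/sc-.5] for (a,b),_ in F]);L=np.array([q for _,q in F])
    fun=lambda p:np.ravel([px(d,x) for x in W(p,L)]-U)
    s=least_squares(fun,p0,loss=loss);print(s.x,np.round(fun(s.x).reshape(-1,2),1).tolist());return s.x
E
python3 - <<'E'
from fit import *
d=np.load("w3.npy",allow_pickle=True).item()
F=[((322,111),(.1,.075,.128)),((483,537),(-.1,-.075,.128)),((334,137),(.0905,.0665,.128)),((441,156),(.0905,.0135,.128)),((287,312),(.0035,.0665,.128)),((385,331),(.0035,.0135,.128)),((442,322),(.022,.013,.174)),((497,329),(.022,-.013,.174)),((466,420),(-.022,-.013,.174)),((413,411),(-.022,.013,.174)),((520,188),(.08,0,.174)),((478,382),(0,0,.192))]
p=fit(d,F,(212,30),2.2,[.6,.04,-.2]);np.save("shk.npy",p)
print(W(p,[[x,y,.108] for x in(-.047,.047) for y in(-.04,.04)]).round(4).tolist())
go(.5579,.2658,.40,-.17)
E
```

```text
[ 0.60033245  0.02242901 -0.18456909] [[-0.6, -0.6], [-0.5, -0.3], [-0.6, -1.2], [0.1, -0.0], [-1.2, 0.7], [0.2, 0.4], [0.8, -1.6], [1.8, -0.0], [0.4, 0.7], [-0.5, 0.4], [0.2, 0.1], [0.0, 1.2]]
[[0.5468, -0.0083, 0.108], [0.5615, 0.0704, 0.108], [0.6392, -0.0255, 0.108], [0.6539, 0.0531, 0.108]]
travel cm [-6.2  -8.56 -1.89] turn 0.168 yaw now -0.002 j6 1.75
```

```bash
python3 -m inch '[{"travel":[-1.2,-1.7,1.6],"turn":0},{"travel":[-1.3,-1.7,2],"turn":0},{"travel":[-1.3,-1.7,2],"turn":0},{"travel":[-1.2,-1.7,2],"turn":0},{"travel":[-1.2,-1.7,2],"turn":0},{"travel":[0,0,0],"turn":0.09},{"travel":[0,0,0],"turn":0.08},{"travel":[0,0,0],"turn":0},{"travel":[0,0,0],"turn":0}]'
python3 - <<'E'
from h import *
d=shot("wrist","w4")
for b in blocks(d): print(*b)
go(.558,.266,.1,-.17)
E
```

```text
time: 5.35
eef_pos: [0.5585, 0.2655, 0.2848]
ee_rot: [0.996, -0.085, 0.001, -0.0]
wrist_force: [-1.0, -0.3, 0.9]
gripper_width: 0.0851
gripper_force: 0.0
[47. 74.] [0.6853 0.4366] 0.036 0.012 0.899
[256. 176.] [0.5579 0.2668] 0.078 0.043 -0.176
[ 67. 246.] [0.5168 0.4793] 0.08 0.048 1.059
[185. 282.] [0.4582 0.3706] 0.08 0.046 0.14
[293. 285.] [0.4266 0.2478] 0.082 0.043 0.217
travel cm [-0.06 -0.04 18.48] turn -0.001 yaw now -0.171 j6 2.07
```

```bash
python3 -m inch '[{"travel":[0,-0.1,3.5],"turn":0},{"travel":[0,0,4],"turn":0},{"travel":[0,0,4],"turn":0},{"travel":[0,0,4],"turn":0},{"travel":[0,0,2],"turn":0},{"travel":[0,0,1],"turn":0},{"travel":[0,0,0],"turn":0},{"travel":[0,0,0],"turn":0}]'; python3 -m inch '[{"travel":[0,0,0],"turn":0},{"travel":[0,0,0],"turn":0},{"travel":[0,0,0],"turn":0},{"travel":[0,0,0],"turn":0},{"travel":[0,0,0],"turn":0},{"travel":[0,0,0],"turn":0},{"travel":[0,0,0],"turn":0},{"travel":[0,0,0],"turn":0}]' -1 80
```

```text
time: 6.07
eef_pos: [0.5593, 0.2672, 0.0997]
ee_rot: [0.996, -0.085, 0.001, -0.0]
wrist_force: [-0.2, -0.2, 1.3]
gripper_width: 0.0852
gripper_force: 0.0
time: 6.73
eef_pos: [0.5593, 0.2676, 0.101]
ee_rot: [0.996, -0.085, 0.002, -0.001]
wrist_force: [0.3, 0.0, 6.0]
gripper_width: 0.0492
gripper_force: 84.2
```

```bash
python3 -m inch '[{"travel":[0,0,-2],"turn":0},{"travel":[0,0,-4],"turn":0},{"travel":[0,0,-4],"turn":0},{"travel":[0,0,-4],"turn":0},{"travel":[0,0,-4],"turn":0},{"travel":[0,0,-1],"turn":0.014},{"travel":[0,0,0],"turn":0},{"travel":[0,0,0],"turn":0}]'
python3 - <<'E'
from fit import *
p=np.load("shk.npy");t=W(p,[[.0475,.04,0]])[0];go(t[0],t[1],.25,p[2])
E
```

```text
time: 7.4
eef_pos: [0.5575, 0.2671, 0.2882]
ee_rot: [0.996, -0.092, -0.0, 0.0]
wrist_force: [-0.4, -0.2, -3.7]
gripper_width: 0.0491
gripper_force: 84.0
travel cm [13.46 19.26  3.82] turn -0.0 yaw now -0.185 j6 2.09
```

```bash
python3 -m inch '[{"travel":[1.4,2,0],"turn":0},{"travel":[2,3,0],"turn":0},{"travel":[2.4,3.4,0],"turn":0},{"travel":[2.4,3.4,0],"turn":0},{"travel":[2.4,3.4,0],"turn":0},{"travel":[1.9,2.6,1],"turn":0},{"travel":[0.96,1.46,1.5],"turn":0},{"travel":[0,0,1.2],"turn":0},{"travel":[0,0,0],"turn":0},{"travel":[0,0,0],"turn":0}]'
python3 - <<'E'
from fit import *
p=np.load("shk.npy");t=W(p,[[.0475,.04,0]])[0];go(t[0],t[1],.23,p[2])
d=shot("wrist","w5");np.save("w5.npy",d,allow_pickle=True)
g=cv2.resize(d["img"][:,:,::-1],None,fx=1.56,fy=1.56,interpolation=cv2.INTER_CUBIC);cv2.imwrite("pics/w5b.png",g[:598])
print([ (n,px(d,x).round(0)*1.56) for n,x in zip("abcd",W(p,[[.0905,.0665,.128],[.0905,.0135,.128],[.0035,.0665,.128],[.0035,.0135,.128]]))])
E
```

```text
time: 8.23
eef_pos: [0.6532, 0.053, 0.2479]
ee_rot: [0.996, -0.093, -0.004, 0.0]
wrist_force: [0.3, 0.1, -3.1]
gripper_width: 0.0487
gripper_force: 84.5
travel cm [ 0.11 -0.03  1.79] turn -0.001 yaw now -0.185 j6 1.73
[('a', array([333.84, 227.76])), ('b', array([464.88, 226.2 ])), ('c', array([341.64, 416.52])), ('d', array([457.08, 416.52]))]
```

View pics/w5b.png

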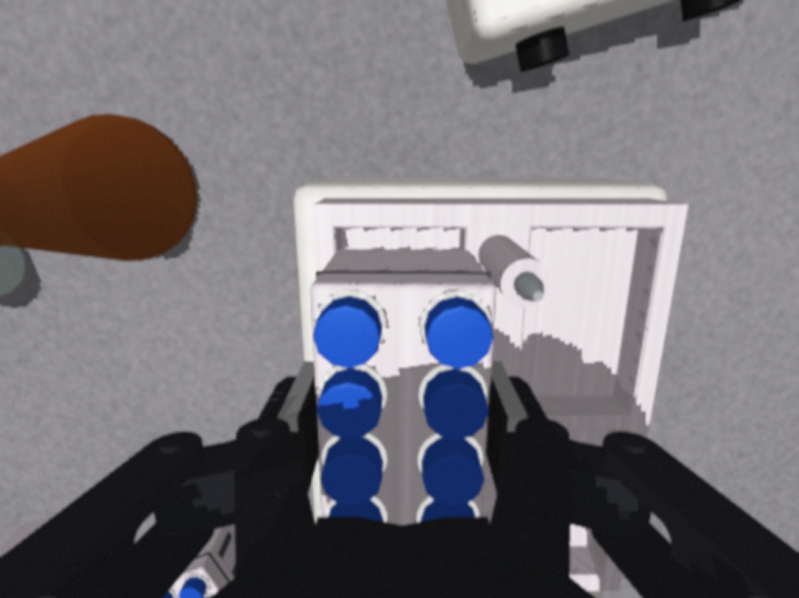

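Picture w5b: the pocket4 rim corners at (336,227) and (465,227) match the prediction within 2 px. The block is held straight, its front top edge running from (314,282) to (494,283).

Run:
```python
from fit import *
p=np.load("shk.npy");d=np.load("w5.npy",allow_pickle=True).item()
c,s=np.cos(p[2]),np.sin(p[2])
for (u,v),z in [((314,282),.211),((494,283),.211),((336,227),.128),((465,227),.128)]:
    X=onz(d,(u+.5)/1.56-.5,(v+.5)/1.56-.5,z)[:2]-p[:2];print(np.round([c*X[0]+s*X[1],-s*X[0]+c*X[1]],4))
X=np.array([.6532,.053])-p[:2];print("tcp",c*X[0]+s*X[1],-s*X[0]+c*X[1])
```

```text
[0.0901 0.0597]
[0.0898 0.0173]
[0.0907 0.0655]
[0.0906 0.0133]
tcp 0.04635913917970311 0.039754162600790066
```

```bash
python3 -m inch '[{"travel":[0.15,-0.05,0.6],"turn":0},{"travel":[0,0,0.6],"turn":0},{"travel":[0,0,0.4],"turn":0},{"travel":[0,0,0.2],"turn":0},{"travel":[0,0,0.2],"turn":0},{"travel":[0,0,0],"turn":0},{"travel":[0,0,0],"turn":0}]'
python3 - <<'E'
from h import *
s=r.state();print(s["eef_pos"],s["wrist_force"].round(1),s["wrist_torque"].round(2))
E
```

```text
time: 8.87
eef_pos: [0.6566, 0.0535, 0.232]
ee_rot: [0.996, -0.092, 0.0, 0.0]
wrist_force: [-0.7, -0.1, -4.5]
gripper_width: 0.049
gripper_force: 84.5
[0.65655249 0.05351774 0.23197563] [-0.7 -0.1 -4.5] [-0.03  0.04  0.06]
```

```bash
python3 -m inch '[{"travel":[-0.15,0,0],"turn":0},{"travel":[0,0,0.2],"turn":0},{"travel":[0,0,0.2],"turn":0},{"travel":[0,0,0.2],"turn":0},{"travel":[0,0,0.1],"turn":0},{"travel":[0,0,0],"turn":0},{"travel":[0,0,0],"turn":0}]'
cat > st.py <<'E'
from fit import *
s=r.state();p=np.load("shk.npy");c,q=np.cos(p[2]),np.sin(p[2]);X=s["eef_pos"][:2]-p[:2]
F=s["wrist_force"];T=s["wrist_torque"]
print("t%.1f local"%s["time"],np.round([1e3*(c*X[0]+q*X[1]),1e3*(-q*X[0]+c*X[1]),1e3*s["eef_pos"][2]],1),"dyaw",round(yaw(s)-p[2],3),"Floc",np.round([c*F[0]+q*F[1],-q*F[0]+c*F[1],F[2]],1),"T",np.round([c*T[0]+q*T[1],-q*T[0]+c*T[1],T[2]],2),"w",round(s["gripper_width"],4),"g",round(s["gripper_force"],1))
E
python3 st.py
```

```text
time: 9.45
eef_pos: [0.6551, 0.0537, 0.2247]
ee_rot: [0.996, -0.092, -0.0, 0.0]
wrist_force: [0.2, -0.7, -2.4]
gripper_width: 0.0492
gripper_force: 84.5
t9.4 local [ 48.1  40.8 224.7] dyaw -0.001 Floc [ 0.3 -0.7 -2.4] T [-0.    0.04 -0.04] w 0.0492 g 84.5
```

```bash
python3 -m inch '[{"travel":[0,0,0.3],"turn":0},{"travel":[0,0,0.3],"turn":0},{"travel":[0,0,0.2],"turn":0},{"travel":[0,0,0],"turn":0}]'; python3 st.py; python3 -m inch '[{"travel":[0,0,0.3],"turn":0},{"travel":[0,0,0.3],"turn":0},{"travel":[0,0,0.2],"turn":0},{"travel":[0,0,0],"turn":0}]';python3 st.py
```

```text
time: 9.78
eef_pos: [0.6547, 0.0537, 0.2161]
ee_rot: [0.996, -0.092, -0.001, 0.0]
wrist_force: [-0.4, -0.3, -3.5]
gripper_width: 0.0488
gripper_force: 84.5
t9.8 local [ 47.8  40.7 216.1] dyaw -0.001 Floc [-0.3 -0.4 -3.5] T [ 0.04 -0.01  0.01] w 0.0488 g 84.5
time: 10.12
eef_pos: [0.6551, 0.0537, 0.2092]
ee_rot: [0.996, -0.092, 0.0, 0.0]
wrist_force: [-0.8, 0.0, 0.1]
gripper_width: 0.0493
gripper_force: 84.8
t10.1 local [ 48.1  40.8 209.2] dyaw -0.001 Floc [-0.7 -0.1  0.1] T [-0.03  0.11 -0.02] w 0.0493 g 84.8
```

```bash
python3 -m inch '[{"travel":[0,0,0.2],"turn":0},{"travel":[0,0,0],"turn":0},{"travel":[0,0,0],"turn":0}]'; python3 st.py; python3 -m inch '[{"travel":[0,0,0],"turn":0},{"travel":[0,0,0],"turn":0},{"travel":[0,0,0],"turn":0},{"travel":[0,0,0],"turn":0},{"travel":[0,0,-1],"turn":0},{"travel":[0,0,-2],"turn":0},{"travel":[0,0,-3],"turn":0},{"travel":[0,0,-3],"turn":0},{"travel":[0,0,0],"turn":0}]' 0.4
python3 - <<'E'
from fit import *
p=np.load("shk.npy")
d=shot("wrist","w6")
for b in blocks(d,.172): print(*b)
print(W(p,[[.047,.04,0]]),p[2])
d=shot("top","t6")
for b in blocks(d,amin=30)[4:]: print(*b)
go(.425,.248,.30,.22)
E
```

```text
time: 10.37
eef_pos: [0.655, 0.0538, 0.2091]
ee_rot: [0.996, -0.092, 0.001, 0.0]
wrist_force: [-3.5, -0.1, 8.3]
gripper_width: 0.0491
gripper_force: 85.9
t10.4 local [ 48.   40.8 209.1] dyaw -0.001 Floc [-3.4 -0.7  8.3] T [-0.14  0.41 -0.03] w 0.0491 g 85.9
time: 11.12
eef_pos: [0.6578, 0.0537, 0.3045]
ee_rot: [0.996, -0.092, 0.007, -0.0]
wrist_force: [0.1, 0.3, 0.8]
gripper_width: 0.0594
gripper_force: 0.0
[259. 210.] [0.654  0.0529] 0.077 0.042 -0.192
[132. 363.] [0.5402 0.184 ] 0.04 0.02 -0.228
[[0.65387509 0.05312405 0.        ]] -0.18456909349773484
[ 23. 145.] [0.6217 0.7231] 0.048 0.038 1.343
[103. 181.] [0.5141 0.4821] 0.078 0.044 1.058
[477. 219.] [ 0.4134 -0.6513] 0.291 0.225 0.099
[139. 201.] [0.4567 0.3728] 0.074 0.045 0.137
[180. 213.] [0.4244 0.2484] 0.075 0.044 0.224
[342. 264.] [ 0.2811 -0.2361] 0.114 0.009 -0.182
[139. 265.] [0.2701 0.3639] 0.077 0.073 -1.235
[186. 263.] [0.2843 0.2268] 0.051 0.013 -0.116
travel cm [-26.26 -14.85  -0.08] turn -0.405 yaw now -0.185 j6 1.73
```

```bash
python3 -m inch '[{"travel":[-2,-1.1,0],"turn":0},{"travel":[-3.4,-1.9,0],"turn":0},{"travel":[-3.5,-2,0],"turn":0},{"travel":[-3.5,-2,0],"turn":0},{"travel":[-3.5,-2,0],"turn":0},{"travel":[-3.5,-2,0],"turn":0},{"travel":[-3.5,-2,0],"turn":0},{"travel":[-2.2,-1.2,0],"turn":0},{"travel":[-1.16,-0.65,0],"turn":0}]' 1; python3 -m inch '[{"travel":[0,0,0.4],"turn":-0.1},{"travel":[0,0,0.6],"turn":-0.1},{"travel":[0,0,0.6],"turn":-0.1},{"travel":[0,0,0.6],"turn":-0.105},{"travel":[0,0,0],"turn":0},{"travel":[0,0,0],"turn":0}]'
python3 - <<'E'
from h import *
d=shot("wrist","w7")
for b in blocks(d): print(*b)
go(.425,.248,.1,.222)
E
```

```text
time: 11.97
eef_pos: [0.4208, 0.2493, 0.2958]
ee_rot: [0.996, -0.091, -0.002, 0.0]
wrist_force: [0.2, 0.6, -0.3]
gripper_width: 0.0853
gripper_force: 0.0
time: 12.47
eef_pos: [0.4245, 0.2476, 0.274]
ee_rot: [0.994, 0.108, -0.001, 0.0]
wrist_force: [0.2, -0.2, 0.2]
gripper_width: 0.0856
gripper_force: 0.0
[29. 33.] [0.5074 0.4661] 0.052 0.045 1.049
[132. 114.] [0.4562 0.3705] 0.077 0.046 0.151
[257. 176.] [0.4252 0.2479] 0.078 0.043 0.237
[269. 300.] [0.2909 0.2048] 0.081 0.045 -0.35
[ 90. 367.] [0.1529 0.3934] 0.037 0.027 0.358
travel cm [ 0.04 -0.02 17.44] turn -0.005 yaw now 0.217 j6 1.74
```

```bash
python3 -m inch '[{"travel":[0.05,0,3.4],"turn":-0.013},{"travel":[0,0,4],"turn":0},{"travel":[0,0,4],"turn":0},{"travel":[0,0,3.5],"turn":0},{"travel":[0,0,2],"turn":0},{"travel":[0,0,0.5],"turn":0},{"travel":[0,0,0],"turn":0},{"travel":[0,0,0],"turn":0}]'; python3 -m inch '[{"travel":[0,0,0],"turn":0},{"travel":[0,0,0],"turn":0},{"travel":[0,0,0],"turn":0},{"travel":[0,0,0],"turn":0},{"travel":[0,0,0],"turn":0},{"travel":[0,0,0],"turn":0},{"travel":[0,0,0],"turn":0}]' -1 80;  python3 -m inch '[{"travel":[0,0,-2],"turn":0.1},{"travel":[0,0,-4],"turn":0.1},{"travel":[0,0,-4],"turn":0.1},{"travel":[0,0,-4],"turn":0.1},{"travel":[0,0,-4],"turn":0.015},{"travel":[0,0,-1.4],"turn":0},{"travel":[0,0,0],"turn":0},{"travel":[0,0,0],"turn":0}]'
python3 - <<'E'
from fit import *
p=np.load("shk.npy");t=W(p,[[-.0465,.04,0]])[0];go(t[0],t[1],.25,p[2])
E
```

```text
time: 13.18
eef_pos: [0.426, 0.2485, 0.1018]
ee_rot: [0.993, 0.116, 0.001, -0.0]
wrist_force: [0.7, 0.6, 0.5]
gripper_width: 0.0855
gripper_force: 0.0
time: 13.77
eef_pos: [0.4258, 0.2485, 0.1025]
ee_rot: [0.993, 0.116, 0.002, -0.0]
wrist_force: [-0.5, -0.3, 5.6]
gripper_width: 0.049
gripper_force: 84.2
time: 14.43
eef_pos: [0.4243, 0.2479, 0.295]
ee_rot: [0.996, -0.091, 0.0, -0.0]
wrist_force: [-0.3, 0.2, -5.5]
gripper_width: 0.0485
gripper_force: 84.7
travel cm [16.76 14.98  4.5 ] turn 0.002 yaw now -0.182 j6 2.14
```

```bash
python3 -m inch '[{"travel":[1.4,1.2,0],"turn":0},{"travel":[2.6,2.4,0],"turn":0},{"travel":[2.8,2.5,0],"turn":0},{"travel":[2.8,2.5,0],"turn":0},{"travel":[2.8,2.5,0],"turn":0},{"travel":[2.4,2.2,0],"turn":0},{"travel":[1.4,1.2,0],"turn":0},{"travel":[0.56,0.48,2.5],"turn":0},{"travel":[0,0,2],"turn":0},{"travel":[0,0,1.2],"turn":0}]'; python3 -m inch '[{"travel":[0,0,0],"turn":0},{"travel":[0,0,0],"turn":0},{"travel":[0,0,0],"turn":0}]'; python3 st.py
```

```text
time: 15.27
eef_pos: [0.5601, 0.0696, 0.2324]
ee_rot: [0.996, -0.092, -0.005, 0.0]
wrist_force: [-1.9, 0.1, -4.2]
gripper_width: 0.049
gripper_force: 87.3
time: 15.52
eef_pos: [0.5622, 0.0705, 0.2371]
ee_rot: [0.996, -0.091, -0.001, 0.0]
wrist_force: [-0.9, -0.1, -3.4]
gripper_width: 0.0489
gripper_force: 87.4
t15.5 local [-46.3  40.3 237.1] dyaw 0.003 Floc [-0.8 -0.2 -3.4] T [ 0.04 -0.03 -0.05] w 0.0489 g 87.4
```

```bash
python3 -m inch '[{"travel":[0,-0.03,0.3],"turn":0.003},{"travel":[0,0,0.3],"turn":0},{"travel":[0,0,0.3],"turn":0},{"travel":[0,0,0.3],"turn":0},{"travel":[0,0,0],"turn":0},{"travel":[0,0,0],"turn":0}]'; python3 st.py
```

```text
time: 16.02
eef_pos: [0.5624, 0.0708, 0.2258]
ee_rot: [0.996, -0.092, -0.0, 0.0]
wrist_force: [0.7, -0.2, -3.4]
gripper_width: 0.0486
gripper_force: 87.4
t16.0 local [-46.2  40.6 225.8] dyaw -0.001 Floc [ 0.7 -0.1 -3.4] T [ 0.02 -0.02  0.03] w 0.0486 g 87.4
```

In the pocket; on down to the floor.

```bash
python3 -m inch '[{"travel":[0,0,0.3],"turn":0},{"travel":[0,0,0.3],"turn":0},{"travel":[0,0,0.3],"turn":0},{"travel":[0,0,0.3],"turn":0},{"travel":[0,0,0],"turn":0}]'; python3 st.py; python3 -m inch '[{"travel":[0,0,0.3],"turn":0},{"travel":[0,0,0.2],"turn":0},{"travel":[0,0,0.1],"turn":0},{"travel":[0,0,0],"turn":0}]';python3 st.py
```

```text
time: 16.43
eef_pos: [0.5621, 0.0707, 0.213]
ee_rot: [0.996, -0.092, -0.001, 0.0]
wrist_force: [0.2, -0.7, -4.2]
gripper_width: 0.0489
gripper_force: 87.4
t16.4 local [-46.5  40.5 213. ] dyaw -0.001 Floc [ 0.3 -0.7 -4.2] T [-0.03 -0.06  0.02] w 0.0489 g 87.4
time: 16.77
eef_pos: [0.563, 0.0707, 0.2105]
ee_rot: [0.996, -0.092, 0.001, -0.0]
wrist_force: [-1.9, -0.5, 9.3]
gripper_width: 0.0488
gripper_force: 89.2
t16.8 local [-45.6  40.6 210.5] dyaw -0.001 Floc [-1.8 -0.8  9.3] T [-0.06  0.88  0.04] w 0.0488 g 89.2
```

Seated (TCP 210.5 = 108 + 102.5). I'll release it and go to the last block.

```bash
python3 -m inch '[{"travel":[0,0,0],"turn":0},{"travel":[0,0,0],"turn":0},{"travel":[0,0,0],"turn":0},{"travel":[0,0,0],"turn":0},{"travel":[0,0,-1],"turn":0},{"travel":[0,0,-2],"turn":0},{"travel":[0,0,-3],"turn":0},{"travel":[0,0,-3],"turn":0},{"travel":[0,0,0],"turn":0}]' 0.4
python3 - <<'E'
from fit import *
p=np.load("shk.npy")
d=shot("wrist","w8")
for b in blocks(d,.172): print(*b)
print(W(p,[[-.047,.04,0],[.047,.04,0]]),p[2])
d=shot("top","t8")
for b in blocks(d,amin=30)[3:]: print(*b)
go(.457,.371,.29,.144)
E
```

```text
time: 17.52
eef_pos: [0.5654, 0.0708, 0.3048]
ee_rot: [0.996, -0.092, 0.006, -0.001]
wrist_force: [0.9, -1.0, 1.5]
gripper_width: 0.0597
gripper_force: 0.0
[259. 130.] [0.6076 0.0614] 0.17 0.043 -0.183
[ 28. 296.] [0.5229 0.2599] 0.044 0.033 0.141
[508. 329.] [ 0.4284 -0.1091] 0.044 0.007 0.041
[[0.56147164 0.07037521 0.        ]
 [0.65387509 0.05312405 0.        ]] -0.18456909349773484
[ 23. 145.] [0.6217 0.7231] 0.048 0.038 1.343
[242. 172.] [0.5506 0.0654] 0.038 0.015 -0.122
[103. 181.] [0.5146 0.4819] 0.078 0.043 1.063
[477. 219.] [ 0.4135 -0.6512] 0.291 0.225 0.097
[138. 201.] [0.4567 0.3728] 0.074 0.045 0.137
[342. 264.] [ 0.2811 -0.2362] 0.114 0.009 -0.179
[139. 265.] [0.2701 0.3639] 0.077 0.073 -1.235
travel cm [-15.97 -27.55   0.99] turn -0.329 yaw now -0.185 j6 1.76
```

```bash
python3 -m inch '[{"travel":[-1,-1.6,0],"turn":0},{"travel":[-1.8,-3.2,0],"turn":0},{"travel":[-2,-3.4,0],"turn":0},{"travel":[-2,-3.5,0],"turn":0},{"travel":[-2,-3.5,0],"turn":0},{"travel":[-2,-3.5,0],"turn":0},{"travel":[-2,-3.5,0],"turn":0},{"travel":[-2,-3.4,0],"turn":0},{"travel":[-1.2,-1.95,1],"turn":0}]' 1; python3 -m inch '[{"travel":[0,0,0.4],"turn":-0.11},{"travel":[0,0,0.6],"turn":-0.11},{"travel":[0,0,0],"turn":-0.11},{"travel":[0,0,0],"turn":0},{"travel":[0,0,0],"turn":0},{"travel":[0,0,0],"turn":0}]'
python3 - <<'E'
from h import *
d=shot("wrist","w9")
for b in blocks(d): print(*b)
go(.457,.371,.1,.144)
E
```

```text
time: 18.37
eef_pos: [0.4545, 0.3747, 0.2881]
ee_rot: [0.996, -0.091, 0.0, -0.001]
wrist_force: [1.0, 0.9, 0.8]
gripper_width: 0.0859
gripper_force: 0.0
time: 18.87
eef_pos: [0.4559, 0.3708, 0.2773]
ee_rot: [0.997, 0.071, -0.0, 0.0]
wrist_force: [-0.7, 0.2, 0.1]
gripper_width: 0.0851
gripper_force: 0.0
[144.  97.] [0.5148 0.4808] 0.078 0.044 1.047
[256. 176.] [0.4561 0.3714] 0.076 0.042 0.143
travel cm [ 1.000e-01 -1.000e-02  1.776e+01] turn -0.001 yaw now 0.143 j6 1.99
```

```bash
python3 -m inch '[{"travel":[0.05,-0.05,3.8],"turn":0},{"travel":[0,0,4],"turn":0},{"travel":[0,0,4],"turn":0},{"travel":[0,0,3.5],"turn":0},{"travel":[0,0,2],"turn":0},{"travel":[0,0,0.4],"turn":0},{"travel":[0,0,0],"turn":0},{"travel":[0,0,0],"turn":0}]'; python3 -m inch '[{"travel":[0,0,0],"turn":0},{"travel":[0,0,0],"turn":0},{"travel":[0,0,0],"turn":0},{"travel":[0,0,0],"turn":0},{"travel":[0,0,0],"turn":0},{"travel":[0,0,0],"turn":0},{"travel":[0,0,0],"turn":0}]' -1 80;  python3 -m inch '[{"travel":[0,0,-2],"turn":0.11},{"travel":[0,0,-4],"turn":0.11},{"travel":[0,0,-4],"turn":0.11},{"travel":[0,0,-4],"turn":0},{"travel":[0,0,-4],"turn":0},{"travel":[0,0,-3],"turn":0},{"travel":[0,0,-1],"turn":0},{"travel":[0,0,0],"turn":0},{"travel":[0,0,0],"turn":0}]'
python3 - <<'E'
from fit import *
p=np.load("shk.npy");t=W(p,[[.0475,-.04,0]])[0];go(t[0],t[1],.25,p[2])
E
```

```text
time: 19.58
eef_pos: [0.4574, 0.372, 0.102]
ee_rot: [0.997, 0.072, 0.001, -0.0]
wrist_force: [-0.2, -0.1, 0.5]
gripper_width: 0.0855
gripper_force: 0.0
time: 20.17
eef_pos: [0.4573, 0.3723, 0.1028]
ee_rot: [0.997, 0.072, 0.002, -0.001]
wrist_force: [-0.2, 0.4, 5.8]
gripper_width: 0.0491
gripper_force: 84.3
time: 20.92
eef_pos: [0.4557, 0.3711, 0.3194]
ee_rot: [0.996, -0.092, -0.001, 0.001]
wrist_force: [-0.9, -0.4, -4.2]
gripper_width: 0.0489
gripper_force: 84.4
travel cm [25.39 35.61  6.94] turn -0.001 yaw now -0.185 j6 2.32
```

```bash
python3 -m inch '[{"travel":[1.2,1.6,0],"turn":0},{"travel":[2.2,3.1,0],"turn":0},{"travel":[2.3,3.2,0],"turn":0},{"travel":[2.3,3.2,0],"turn":0},{"travel":[2.3,3.2,0],"turn":0},{"travel":[2.3,3.2,0],"turn":0},{"travel":[2.3,3.2,0],"turn":0},{"travel":[2.3,3.2,0],"turn":0},{"travel":[2.3,3.2,0],"turn":0},{"travel":[2.3,3.2,0],"turn":0}]';  python3 -m inch '[{"travel":[2,2.9,0],"turn":0},{"travel":[1.1,1.6,0],"turn":0},{"travel":[0.5,0.8,2],"turn":0},{"travel":[0,0,2.8],"turn":0},{"travel":[0,0,2],"turn":0},{"travel":[0,0,1.4],"turn":0},{"travel":[0,0,0],"turn":0},{"travel":[0,0,0],"turn":0},{"travel":[0,0,0],"turn":0}]'; python3 st.py
python3 - <<'E'
from fit import *
p=np.load("shk.npy")
d=shot("wrist","w10")
print([ (px(d,x).round(0)) for x in W(p,[[.0905,-.0665,.128],[.0905,-.0135,.128]])])
for b in blocks(d,.201): print(*b)
E
```

```text
time: 21.75
eef_pos: [0.6141, 0.0318, 0.3166]
ee_rot: [0.996, -0.093, -0.004, 0.0]
wrist_force: [0.9, 0.7, -3.6]
gripper_width: 0.049
gripper_force: 84.4
time: 22.5
eef_pos: [0.6403, -0.025, 0.2378]
ee_rot: [0.996, -0.092, -0.001, -0.0]
wrist_force: [-0.3, 0.2, -3.2]
gripper_width: 0.0491
gripper_force: 84.5
t22.5 local [ 48.  -39.3 237.8] dyaw -0.001 Floc [-0.3  0.1 -3.2] T [ 0.05 -0.02  0.02] w 0.0491 g 84.5
[array([301., 152.]), array([214., 152.])]
[ 97. 230.] [0.6694 0.0314] 0.056 0.037 -0.185
[258. 259.] [ 0.6484 -0.0271] 0.065 0.044 -0.186
[138. 359.] [0.6088 0.0363] 0.035 0.014 -0.825
```

```bash
python3 -m inch '[{"travel":[0,0,0.4],"turn":0},{"travel":[0,0,0.3],"turn":0},{"travel":[0,0,0.3],"turn":0},{"travel":[0,0,0.2],"turn":0},{"travel":[0,0,0],"turn":0},{"travel":[0,0,0],"turn":0}]'; python3 st.py
```

```text
time: 23.05
eef_pos: [0.6405, -0.0251, 0.2268]
ee_rot: [0.996, -0.092, -0.0, 0.0]
wrist_force: [-0.4, 0.5, -4.1]
gripper_width: 0.049
gripper_force: 84.4
t23.1 local [ 48.2 -39.3 226.8] dyaw -0.001 Floc [-0.5  0.4 -4.1] T [-0.   -0.01  0.05] w 0.049 g 84.4
```

```bash
python3 -m inch '[{"travel":[0,0,0.3],"turn":0},{"travel":[0,0,0.3],"turn":0},{"travel":[0,0,0.3],"turn":0},{"travel":[0,0,0.3],"turn":0},{"travel":[0,0,0],"turn":0}]'; python3 st.py; python3 -m inch '[{"travel":[0,0,0.3],"turn":0},{"travel":[0,0,0.2],"turn":0},{"travel":[0,0,0.15],"turn":0},{"travel":[0,0,0],"turn":0}]';python3 st.py
```

```text
time: 23.47
eef_pos: [0.6401, -0.0251, 0.2139]
ee_rot: [0.996, -0.092, -0.001, 0.0]
wrist_force: [-0.4, 0.1, -4.3]
gripper_width: 0.0487
gripper_force: 84.4
t23.5 local [ 47.8 -39.4 213.9] dyaw -0.001 Floc [-0.4 -0.  -4.3] T [ 0.01  0.05 -0.05] w 0.0487 g 84.4
time: 23.8
eef_pos: [0.6406, -0.0251, 0.2107]
ee_rot: [0.996, -0.092, 0.001, 0.0]
wrist_force: [-3.7, 1.3, 7.1]
gripper_width: 0.0494
gripper_force: 85.7
t23.8 local [ 48.3 -39.3 210.7] dyaw -0.001 Floc [-3.8  0.6  7.1] T [-0.07  0.43 -0.02] w 0.0494 g 85.7
```

```bash
python3 -m inch '[{"travel":[0,0,0],"turn":0},{"travel":[0,0,0],"turn":0},{"travel":[0,0,0],"turn":0},{"travel":[0,0,0],"turn":0},{"travel":[0,0,-1],"turn":0},{"travel":[0,0,-2],"turn":0},{"travel":[0,0,-3],"turn":0},{"travel":[-1.5,0,-3.5],"turn":0},{"travel":[-2,0,-3],"turn":0},{"travel":[0,0,0],"turn":0}]' 0.4
python3 - <<'E'
from fit import *
p=np.load("shk.npy")
d=shot("wrist","w11")
for b in blocks(d,.172): print(*b)
print(W(p,[[-.047,.04,0],[.047,.04,0],[.047,-.04,0]]),p[2])
for n in("cover_mid","nut_grip"): cams.read_camera("top");print(n,[(round(b["p"],2),np.round(b["xyz"],3)) for b in cams.boxes_of("top",n)])
go(.40,-.33,.36)
E
```

```text
time: 24.63
eef_pos: [0.6058, -0.0182, 0.3416]
ee_rot: [0.996, -0.092, 0.005, 0.0]
wrist_force: [0.7, -0.1, 0.2]
gripper_width: 0.0598
gripper_force: 0.0
[259. 150.] [ 0.6395 -0.0261] 0.076 0.043 -0.183
[160. 174.] [0.6188 0.0585] 0.146 0.044 -0.187
[481. 307.] [ 0.4565 -0.2049] 0.054 0.019 1.385
[[ 0.56147164  0.07037521  0.        ]
 [ 0.65387509  0.05312405  0.        ]
 [ 0.63919326 -0.02551718  0.        ]] -0.18456909349773484
cover_mid [(0.91, array([ 0.451, -0.343,  0.006])), (0.19, array([ 0.451, -0.344,  0.05 ]))]
nut_grip [(0.53, array([ 0.451, -0.342,  0.051]))]
travel cm [-14.51  34.39  -2.79] turn 0 yaw now -0.185 j6 1.61
```

View pics/w11.png

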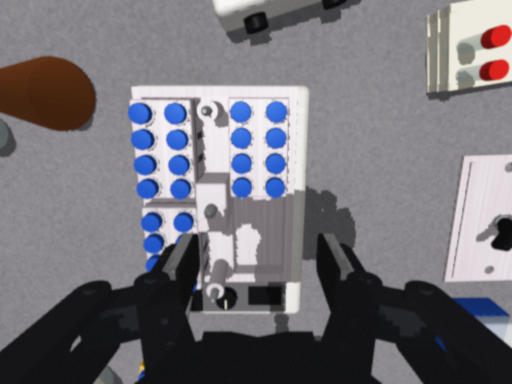

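Picture w11: three blocks sit squarely in pockets 2, 3 and 4, pocket 1 stays empty, and the plate is at right (490,225). On to the plate.

```bash
python3 -m inch '[{"travel":[-0.4,1.7,0],"turn":0},{"travel":[-0.9,3.3,0],"turn":0},{"travel":[-1,3.6,0],"turn":0},{"travel":[-1,3.6,0],"turn":0},{"travel":[-1,3.6,0],"turn":0},{"travel":[-1,3.6,0],"turn":0},{"travel":[-1,3.6,0],"turn":0},{"travel":[-1,3.6,0],"turn":0},{"travel":[-1,3.6,0],"turn":0},{"travel":[-0.9,3.2,0],"turn":0}]' 1; python3 -m inch '[{"travel":[-0.4,0.6,0],"turn":0},{"travel":[0,0,0],"turn":0},{"travel":[0,0,0],"turn":0},{"travel":[0,0,0],"turn":0}]'
python3 - <<'E'
from fit import *
d=shot("wrist","w12");np.save("w12.npy",d,allow_pickle=True)
for n in("cover_mid","nut_grip"): print(n,[(round(b["p"],2),np.round(b["xyz"],3),px(d,b["xyz"]).round()) for b in cams.boxes_of("wrist",n)])
g=cv2.resize(d["img"][60:330,120:400,::-1],None,fx=2.2,fy=2.2,interpolation=cv2.INTER_CUBIC);cv2.imwrite("pics/w12b.png",g)
E
```

```text
time: 25.72
eef_pos: [0.4529, -0.332, 0.3316]
ee_rot: [0.996, -0.093, -0.001, -0.001]
wrist_force: [0.8, 0.9, 0.3]
gripper_width: 0.0852
gripper_force: 0.0
time: 26.05
eef_pos: [0.4497, -0.3341, 0.3326]
ee_rot: [0.996, -0.092, -0.0, -0.001]
wrist_force: [0.2, -0.5, 0.8]
gripper_width: 0.0853
gripper_force: 0.0
cover_mid [(0.67, array([ 0.463, -0.349,  0.008]), array([266., 146.]))]
nut_grip [(0.58, array([ 0.453, -0.345,  0.052]), array([266., 160.]))]
```

View pics/w12b.png

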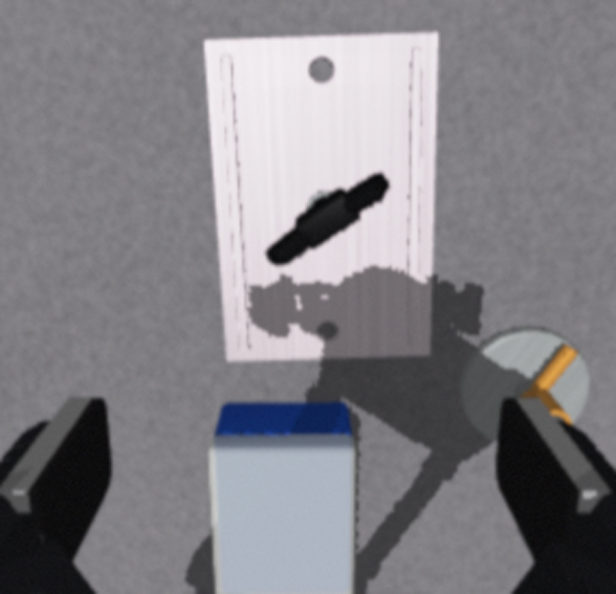

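Picture w12b: the plate corners are (206,40), (438,33), (431,355) and (227,361), and its holes (321,68) and (327,330). The nut's wing ends are (275,257) and (383,182), with the tip box below and the burner at (525,385).

Run:
```python
from fit import *
d=np.load("w12.npy",allow_pickle=True).item()
F=[((206,40),(.098,.066,.006)),((438,33),(.098,-.066,.006)),((431,355),(-.098,-.066,.006)),((227,361),(-.098,.066,.006)),((321,69),(.08,0,.006)),((327,330),(-.08,0,.006))]
p=fit(d,F,(120,60),2.2,[.45,-.34,-.1]);np.save("plate.npy",p)
a,b=[onz(d,120+u/2.2,60+v/2.2,.057) for u,v in((275,257),(383,182))]
ny=np.arctan2(*(b-a)[1::-1]);print("nut",(a+b)/2,ny,"turn",p[2]-ny,np.linalg.norm(a-b))
go(p[0],p[1],.2,ny+np.pi);go(p[0],p[1],.2,ny)
```

```text
[ 0.45078464 -0.34804396 -0.15387484] [[-0.7, -0.1], [0.2, -0.5], [-0.4, -0.0], [-0.1, -0.1], [0.5, 0.2], [0.4, 0.8]]
nut [ 0.45275395 -0.34876714  0.057     ] -1.138858364591698 turn 0.9849835268009868 0.06982210632241108
travel cm [ 0.34  1.37 13.33] turn -2.186 yaw now -0.183 j6 0.99
travel cm [ 0.34  1.37 13.33] turn 0.956 yaw now -0.183 j6 0.99
```

```bash
python3 -m inch '[{"travel":[0.2,0.7,1],"turn":0},{"travel":[0.24,0.66,2],"turn":0},{"travel":[0,0,2],"turn":-0.12},{"travel":[0,0,2],"turn":-0.12},{"travel":[0,0,2],"turn":-0.12},{"travel":[0,0,1],"turn":-0.12},{"travel":[0,0,0],"turn":-0.12},{"travel":[0,0,0],"turn":-0.12},{"travel":[0,0,0],"turn":-0.12},{"travel":[0,0,0],"turn":-0.12}]' ; python3 -m inch '[{"travel":[0,0,0],"turn":-0.12},{"travel":[0,0,0],"turn":-0.12},{"travel":[0,0,0],"turn":-0.12},{"travel":[0,0,0],"turn":-0.12},{"travel":[0,0,0],"turn":-0.12},{"travel":[0,0,0],"turn":-0.12},{"travel":[0,0,0],"turn":-0.12},{"travel":[0,0,0],"turn":-0.12},{"travel":[0,0,0],"turn":-0.12},{"travel":[0,0,0],"turn":-0.026}]' -0.2; python3 -m inch '[{"travel":[0,0,0],"turn":0},{"travel":[0,0,0],"turn":0},{"travel":[0,0,0],"turn":0}]'
python3 - <<'E'
from fit import *
d=shot("wrist","w13");np.save("w13.npy",d,allow_pickle=True)
go(.4515,-.3483,.091,-1.139+np.pi);print(px(d,[.4515,-.3483,.05]))
E
```

```text
time: 27.03
eef_pos: [0.4512, -0.3491, 0.2325]
ee_rot: [0.925, 0.381, -0.0, -0.0]
wrist_force: [-1.2, -0.3, -0.0]
gripper_width: 0.0853
gripper_force: 0.0
time: 27.87
eef_pos: [0.4513, -0.3491, 0.2327]
ee_rot: [0.587, 0.809, -0.0, -0.0]
wrist_force: [0.2, -0.4, -0.9]
gripper_width: 0.0345
gripper_force: 0.0
time: 28.12
eef_pos: [0.4511, -0.3492, 0.2331]
ee_rot: [0.59, 0.808, -0.0, -0.0]
wrist_force: [-0.7, -0.3, 1.1]
gripper_width: 0.0343
gripper_force: 0.0
travel cm [ 0.08  0.07 14.22] turn -0.122 yaw now 1.881 j6 -1.09
[259.30777373 185.76621392]
```

View pics/w13.png

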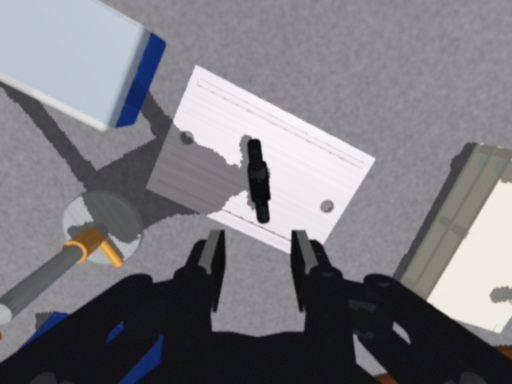

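Picture w13: the nut runs from (255,142) to (263,220). The plate holes are at (187,138) and (327,206), and the plate corners at (197,67), (374,158), (147,188) and (305,258).

Run:
```python
from fit import *
d=np.load("w13.npy",allow_pickle=True).item();pl=np.load("plate.npy")
a,b=[onz(d,*q,.057) for q in((255,142),(263,220))];print("nut",(a+b)/2,np.arctan2(*(b-a)[1::-1]))
# dark blob
m=(d["img"][120:240,225:300].max(2)<45).astype(np.uint8);n,l,st,c=cv2.connectedComponentsWithStats(m);i=1+st[1:,4].argmax();print(st[i],c[i]+[225,120])
F=[((197,67),(-.098,.066,.006)),((374,158),(.098,.066,.006)),((147,188),(-.098,-.066,.006)),((187,138),(-.08,0,.006)),((327,206),(.08,0,.006))]
# plate axes may be flipped in this view; try both
for s in(1,-1):
    p=fit(d,[(u,(s*q[0],s*q[1],q[2])) for u,q in F],(0,0),1,pl)
print(pl, px(d,[*pl[:2],.006]))
```

```text
nut [ 0.44985639 -0.34371895  0.057     ] -1.1615640872555504
[  23   20   22   82 1211] [258.03303055 180.0297275 ]
[ 0.45177877 -0.34765399 -0.1508938 ] [[-0.8, -2.1], [2.3, 0.4], [-0.8, 0.3], [-0.2, 0.4], [0.6, 0.4]]
[ 0.35657927 -0.37756298 -0.41552614] [[0.1, 205.0], [-330.5, -0.0], [129.3, -0.2], [35.1, 83.4], [-232.3, -86.3]]
[ 0.45078464 -0.34804396 -0.15387484] [258.50996303 173.60170403]
```

```bash
python3 -m inch '[{"travel":[0,0,0],"turn":-0.115},{"travel":[0.1,0.05,2],"turn":0},{"travel":[0,0,3.5],"turn":0},{"travel":[0,0,3.5],"turn":0},{"travel":[0,0,3],"turn":0},{"travel":[0,0,1.6],"turn":0},{"travel":[0,0,0.6],"turn":0},{"travel":[0,0,0],"turn":0},{"travel":[0,0,0],"turn":0}]' ; python3 -m inch '[{"travel":[0,0,0],"turn":0},{"travel":[0,0,0],"turn":0},{"travel":[0,0,0],"turn":0},{"travel":[0,0,0],"turn":0},{"travel":[0,0,0],"turn":0}]' -1 80; python3 st.py
python3 - <<'E'
from fit import *
d=shot("wrist","w14");print(yaw(r.state()))
E
```

```text
time: 28.92
eef_pos: [0.4516, -0.3487, 0.092]
ee_rot: [0.542, 0.84, -0.0, 0.001]
wrist_force: [-0.0, -0.2, -0.1]
gripper_width: 0.0341
gripper_force: 0.0
time: 29.33
eef_pos: [0.452, -0.3491, 0.0931]
ee_rot: [0.542, 0.84, -0.0, 0.002]
wrist_force: [1.1, 0.5, 6.4]
gripper_width: 0.0164
gripper_force: 78.4
t29.3 local [ -77.6 -392.4   93.1] dyaw 2.18 Floc [0.9 0.7 6.4] T [ 0.02 -0.05 -0.01] w 0.0164 g 78.4
1.995756297645073
```

View pics/w14.png

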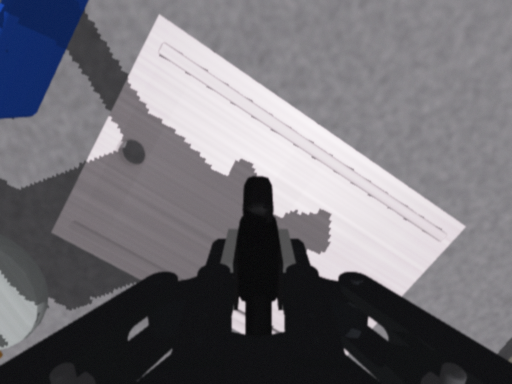

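Picture w14: the nut is gripped across its flats. The plate corners are at (160,15), (465,228) and (52,232), and a hole at (133,151). I'll lift it straight up.

```bash
python3 - <<'E'
from fit import *
s=r.state();d=cams.read_camera("wrist")
F=[((160,15),(-.098,.066,.006)),((465,228),(.098,.066,.006)),((52,232),(-.098,-.066,.006)),((133,151),(-.08,0,.006))]
p=fit(d,F,(0,0),1,[.4515,-.348,-.15])
a=yaw(s);v=p[:2]-s["eef_pos"][:2];print("plate rel tool: x",np.cos(a)*v[0]+np.sin(a)*v[1],"y",np.sin(a)*v[0]-np.cos(a)*v[1],"dyaw",p[2]-a)
E
python3 -m inch '[{"travel":[0,0,-0.5],"turn":0},{"travel":[0,0,-1.5],"turn":0},{"travel":[0,0,-2.5],"turn":0},{"travel":[0,0,-3],"turn":0},{"travel":[0,0,-3],"turn":0},{"travel":[0,0,-3.5],"turn":0},{"travel":[0,0,-3.5],"turn":0},{"travel":[0,0,-3],"turn":0},{"travel":[0,0,-2],"turn":0},{"travel":[0,0,-0.7],"turn":0}]';python3 -m inch '[{"travel":[0,0,0],"turn":0},{"travel":[0,0,0],"turn":0},{"travel":[0,0,0],"turn":0}]'
python3 - <<'E'
from fit import *
p=np.load("shk.npy");go(p[0],p[1],.30,1.995-.185+.1509)
d=shot("wrist","w15")
E
```

```text
[ 0.45125084 -0.34786352 -0.15825987] [[0.6, -0.7], [1.1, 0.0], [-0.6, 0.1], [-1.2, 2.4]]
plate rel tool: x 0.0014068622450164065 y -0.000214058364854185 dyaw -2.154016170034869
time: 30.27
eef_pos: [0.4513, -0.3486, 0.3266]
ee_rot: [0.542, 0.84, -0.001, 0.002]
wrist_force: [1.0, -0.4, -5.3]
gripper_width: 0.0169
gripper_force: 78.7
time: 30.52
eef_pos: [0.4501, -0.3474, 0.3208]
ee_rot: [0.542, 0.84, 0.0, -0.003]
wrist_force: [-0.0, 0.0, -4.3]
gripper_width: 0.0168
gripper_force: 78.7
travel cm [27.5  28.93  2.08] turn 0.035 yaw now 1.996 j6 -1.2
```

View pics/w15.png

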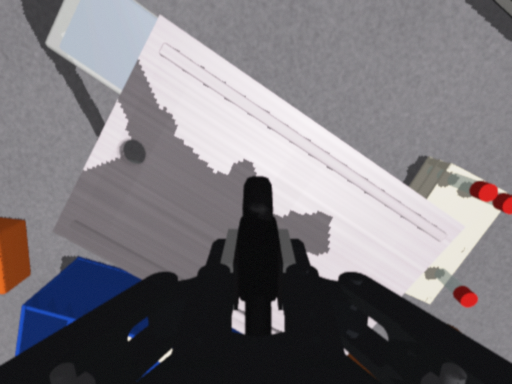

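Picture w15: the plate hangs level and in the same place in the hand as before the lift. Now I'll carry it over the stud.

```bash
python3 - <<'E'
from fit import *
go(.6008,.0217,.30,1.969)
E
python3 -m inch '[{"travel":[0.8,0.8,0],"turn":0},{"travel":[1.6,1.7,0],"turn":0},{"travel":[2.2,2.4,0],"turn":0},{"travel":[2.4,2.5,0],"turn":0},{"travel":[2.4,2.5,0],"turn":0},{"travel":[2.4,2.5,0],"turn":0},{"travel":[2.4,2.5,0],"turn":0},{"travel":[2.4,2.5,0],"turn":0},{"travel":[2.4,2.5,0],"turn":0},{"travel":[2.4,2.5,0],"turn":0}]';python3 -m inch '[{"travel":[2.2,2.4,0],"turn":0},{"travel":[1.8,1.9,0],"turn":0},{"travel":[1.3,1.4,0],"turn":0},{"travel":[0.7,0.8,0],"turn":0},{"travel":[0.4,0.5,0],"turn":0},{"travel":[0,0,0],"turn":0.026},{"travel":[0,0,0.5],"turn":0},{"travel":[0,0,0],"turn":0},{"travel":[0,0,0],"turn":0}]'
python3 - <<'E'
from fit import *
go(.6008,.0217,.30,1.969)
E
python3 st.py
```

```text
travel cm [27.43 28.94  2.08] turn 0.027 yaw now 1.996 j6 -1.2
time: 31.4
eef_pos: [0.5667, -0.0583, 0.3222]
ee_rot: [0.542, 0.84, -0.0, -0.001]
wrist_force: [0.9, -0.7, -5.0]
gripper_width: 0.0168
gripper_force: 78.6
time: 32.15
eef_pos: [0.6036, 0.0255, 0.3176]
ee_rot: [0.553, 0.833, -0.001, -0.001]
wrist_force: [-0.3, -1.2, -4.9]
gripper_width: 0.0172
gripper_force: 78.7
travel cm [-0.24 -0.41  1.76] turn 0.0 yaw now 1.969 j6 -0.47
t32.1 local [  2.7   3.6 317.6] dyaw 2.154 Floc [-0.  -1.3 -4.9] T [-0.01  0.    0.02] w 0.0172 g 78.7
```

```bash
python3 -m inch '[{"travel":[-0.24,-0.41,0.5],"turn":0},{"travel":[0,0,0.8],"turn":0},{"travel":[0,0,0.8],"turn":0},{"travel":[0,0,0.5],"turn":0},{"travel":[0,0,0],"turn":0},{"travel":[0,0,0],"turn":0}]';python3 st.py
python3 - <<'E'
from fit import *
go(.6008,.0217,.267,1.969)
d=shot("wrist","w16");p=np.load("shk.npy")
print(px(d,W(p,[[-.08,0,.188]])[0]),px(d,W(p,[[.08,0,.188]])[0]))
g=cv2.resize(d["img"][90:220,60:220,::-1],None,fx=4,fy=4,interpolation=cv2.INTER_CUBIC);cv2.imwrite("pics/w16b.png",g)
E
```

```text
time: 32.65
eef_pos: [0.6012, 0.0224, 0.2917]
ee_rot: [0.553, 0.833, -0.0, -0.001]
wrist_force: [0.9, -0.3, -5.8]
gripper_width: 0.0166
gripper_force: 78.7
t32.6 local [8.000e-01 2.000e-01 2.917e+02] dyaw 2.154 Floc [ 0.9 -0.1 -5.8] T [-0.01  0.01  0.  ] w 0.0166 g 78.7
travel cm [-0.05 -0.06  2.47] turn 0.001 yaw now 1.97 j6 -0.48
[143.26646376 150.86505919] [358.15520145 282.63694671]
```

View pics/w16b.png

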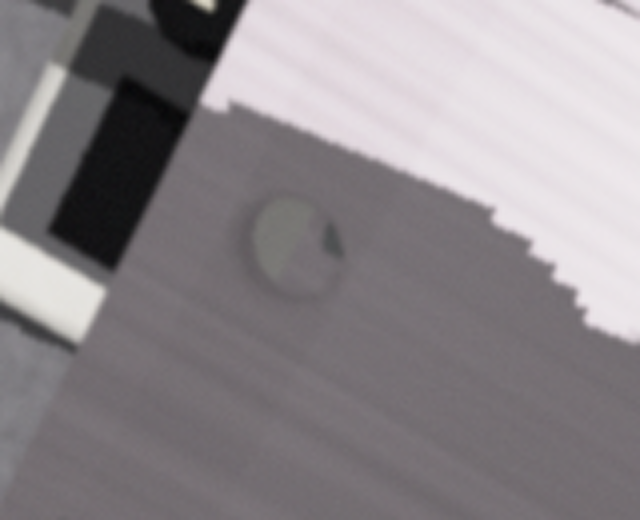

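Picture w16b: the near pin shows at (335,240) through the right edge of the plate hole (296,246). Allowing for the parallax of the remaining drop, they line up within about 2 mm. I'll nudge the plate and lower it.

```bash
python3 -m inch '[{"travel":[-0.1,-0.04,0.3],"turn":0},{"travel":[0,0,0.3],"turn":0},{"travel":[0,0,0.2],"turn":0},{"travel":[0,0,0.2],"turn":0},{"travel":[0,0,0],"turn":0},{"travel":[0,0,0],"turn":0}]';python3 st.py
```

```text
time: 33.2
eef_pos: [0.6014, 0.0214, 0.2822]
ee_rot: [0.553, 0.833, -0.0, -0.0]
wrist_force: [0.0, -0.1, -4.1]
gripper_width: 0.0165
gripper_force: 78.7
t33.2 local [  1.2  -0.8 282.2] dyaw 2.154 Floc [ 0.1 -0.1 -4.1] T [-0.   -0.    0.03] w 0.0165 g 78.7
```

```bash
python3 -m inch '[{"travel":[0,0,0.2],"turn":0},{"travel":[0,0,0.2],"turn":0},{"travel":[0,0,0.2],"turn":0},{"travel":[0,0,0],"turn":0}]';python3 st.py;  python3 -m inch '[{"travel":[0,0,0.2],"turn":0},{"travel":[0,0,0.2],"turn":0},{"travel":[0,0,0.2],"turn":0},{"travel":[0,0,0],"turn":0}]';python3 st.py
```

```text
time: 33.53
eef_pos: [0.6012, 0.0214, 0.2758]
ee_rot: [0.553, 0.833, -0.0, -0.0]
wrist_force: [-0.5, -0.6, -4.1]
gripper_width: 0.017
gripper_force: 78.7
t33.5 local [  1.   -0.9 275.8] dyaw 2.154 Floc [-0.4 -0.6 -4.1] T [-0.05  0.01  0.01] w 0.017 g 78.7
time: 33.87
eef_pos: [0.6012, 0.0214, 0.2698]
ee_rot: [0.553, 0.833, -0.0, -0.0]
wrist_force: [0.1, 0.1, -4.9]
gripper_width: 0.0169
gripper_force: 78.7
t33.9 local [  1.   -0.9 269.8] dyaw 2.154 Floc [ 0.1  0.2 -4.9] T [-0.01 -0.02  0.02] w 0.0169 g 78.7
```

```bash
python3 -m inch '[{"travel":[0,0,0.15],"turn":0},{"travel":[0,0,0.1],"turn":0},{"travel":[0,0,0],"turn":0}]';python3 st.py;  python3 -m inch '[{"travel":[0,0,0.1],"turn":0},{"travel":[0,0,0.1],"turn":0},{"travel":[0,0,0],"turn":0}]';python3 st.py
```

```text
time: 34.12
eef_pos: [0.6014, 0.0214, 0.2677]
ee_rot: [0.553, 0.833, -0.0, -0.0]
wrist_force: [0.0, -0.3, -4.2]
gripper_width: 0.0169
gripper_force: 78.7
t34.1 local [  1.2  -0.9 267.7] dyaw 2.154 Floc [ 0.1 -0.2 -4.2] T [ 0.02 -0.01 -0.02] w 0.0169 g 78.7
time: 34.37
eef_pos: [0.6014, 0.0214, 0.2672]
ee_rot: [0.553, 0.833, 0.0, 0.001]
wrist_force: [-2.9, 1.1, 2.1]
gripper_width: 0.0167
gripper_force: 79.8
t34.4 local [  1.2  -0.8 267.2] dyaw 2.154 Floc [-3.1  0.6  2.1] T [-0.07  0.36 -0.02] w 0.0167 g 79.8
```

Home at TCP z 267, as expected. I'll hold briefly, then spin the nut clockwise.

```bash
python3 -m inch '[{"travel":[0,0,0],"turn":0},{"travel":[0,0,0],"turn":0},{"travel":[0,0,0],"turn":0},{"travel":[0,0,0],"turn":0}]'; python3 st.py; python3 -m inch '[{"travel":[0,0,0],"turn":0.05},{"travel":[0,0,0.008],"turn":0.1},{"travel":[0,0,0.008],"turn":0.1},{"travel":[0,0,0.008],"turn":0.1},{"travel":[0,0,0.008],"turn":0.1},{"travel":[0,0,0.008],"turn":0.1},{"travel":[0,0,0.008],"turn":0.1},{"travel":[0,0,0],"turn":0},{"travel":[0,0,0],"turn":0}]'; python3 st.py;  python3 - <<'E'
from h import *
s=r.state();print(yaw(s),s["joints"][5])
E
```

```text
time: 34.7
eef_pos: [0.6014, 0.0214, 0.267]
ee_rot: [0.553, 0.833, 0.0, 0.0]
wrist_force: [-3.7, 0.8, 5.7]
gripper_width: 0.0169
gripper_force: 80.3
t34.7 local [  1.2  -0.8 267. ] dyaw 2.154 Floc [-3.8  0.1  5.7] T [-0.08  0.56 -0.03] w 0.0169 g 80.3
time: 35.45
eef_pos: [0.6001, 0.0214, 0.2666]
ee_rot: [0.79, 0.613, -0.001, -0.001]
wrist_force: [-6.9, -0.0, 8.3]
gripper_width: 0.0168
gripper_force: 80.5
t35.5 local [ -0.   -1.1 266.6] dyaw 1.504 Floc [-6.7 -1.3  8.3] T [-0.24  1.1  -0.08] w 0.0168 g 80.5
1.3196373621471107 0.17130956302467815
```

```bash
python3 -m inch '[{"travel":[-0.02,-0.06,0],"turn":0.05},{"travel":[0,-0.014,0.006],"turn":0.1},{"travel":[0,-0.014,0.006],"turn":0.1},{"travel":[0,-0.014,0.006],"turn":0.1},{"travel":[0,-0.014,0.006],"turn":0.1},{"travel":[0,-0.014,0.006],"turn":0.1},{"travel":[0,-0.014,0.006],"turn":0.1},{"travel":[0,-0.014,0.006],"turn":0.1},{"travel":[0,-0.014,0.006],"turn":0.1},{"travel":[0,-0.014,0.006],"turn":0.1}]'; python3 st.py; python3 -m inch '[{"travel":[0,-0.014,0.006],"turn":0.1},{"travel":[0,-0.014,0.006],"turn":0.1},{"travel":[0,-0.014,0.006],"turn":0.1},{"travel":[0,-0.014,0.006],"turn":0.1},{"travel":[0,-0.014,0.006],"turn":0.1},{"travel":[0,-0.014,0.006],"turn":0.1},{"travel":[0,-0.014,0.006],"turn":0.1},{"travel":[0,-0.014,0.006],"turn":0.1},{"travel":[0,0,0],"turn":0},{"travel":[0,0,0],"turn":0}]'; python3 st.py;  python3 - <<'E'
from h import *
s=r.state();print(yaw(s),s["joints"][5])
E
```

```text
time: 36.28
eef_pos: [0.5985, 0.0228, 0.266]
ee_rot: [0.983, 0.182, -0.001, -0.001]
wrist_force: [-6.4, 1.4, 8.5]
gripper_width: 0.0168
gripper_force: 80.6
t36.3 local [ -1.9   0.  266. ] dyaw 0.55 Floc [-6.6  0.2  8.5] T [0.15 1.15 0.04] w 0.0168 g 80.6
time: 37.12
eef_pos: [0.5986, 0.0246, 0.2655]
ee_rot: [0.977, -0.214, -0.001, -0.001]
wrist_force: [-5.5, 3.8, 7.7]
gripper_width: 0.0167
gripper_force: 80.5
t37.1 local [ -2.1   1.8 265.5] dyaw -0.246 Floc [-6.1  2.7  7.7] T [ 0.45  1.16 -0.03] w 0.0167 g 80.5
-0.43047420177113854 1.9241689727839335
```

```bash
python3 -m inch '[{"travel":[0,-0.01,0.005],"turn":0.08},{"travel":[0,-0.014,0.006],"turn":0.1},{"travel":[0,-0.014,0.006],"turn":0.1},{"travel":[0,-0.014,0.006],"turn":0.1},{"travel":[0,-0.014,0.006],"turn":0.1},{"travel":[0,-0.014,0.006],"turn":0.1},{"travel":[0,-0.01,0.006],"turn":0.05},{"travel":[0,0,0],"turn":0},{"travel":[0,0,0],"turn":0}]'; python3 st.py; python3 -m inch '[{"travel":[0,0,0],"turn":0},{"travel":[0,0,0],"turn":0},{"travel":[0,0,0],"turn":0},{"travel":[0,0,-1],"turn":0},{"travel":[0,0,-2.5],"turn":0},{"travel":[0,0,-3],"turn":0},{"travel":[0,0,-2],"turn":0},{"travel":[0,0,0],"turn":0},{"travel":[0,0,0],"turn":0}]' -0.2
python3 - <<'E'
from fit import *
s=r.state();print(yaw(s),s["joints"][5])
d=shot("wrist","w17")
E
python3 st.py
```

```text
time: 37.87
eef_pos: [0.5995, 0.0256, 0.2651]
ee_rot: [0.863, -0.506, -0.001, -0.001]
wrist_force: [-4.2, 4.8, 7.1]
gripper_width: 0.0168
gripper_force: 80.4
t37.9 local [ -1.4   3.  265.1] dyaw -0.876 Floc [-5.   4.   7.1] T [ 0.58  1.01 -0.07] w 0.0168 g 80.4
time: 38.62
eef_pos: [0.6012, 0.0236, 0.3508]
ee_rot: [0.863, -0.506, 0.002, -0.001]
wrist_force: [0.8, -0.1, -2.0]
gripper_width: 0.0342
gripper_force: 0.0
-1.0604040510119042 2.5550302472146496
t38.7 local [-1.000e-01  1.300e+00  3.491e+02] dyaw -0.876 Floc [ 0.1 -0.2 -0.5] T [0.06 0.03 0.01] w 0.0342 g 0.0
```

View pics/w17.png

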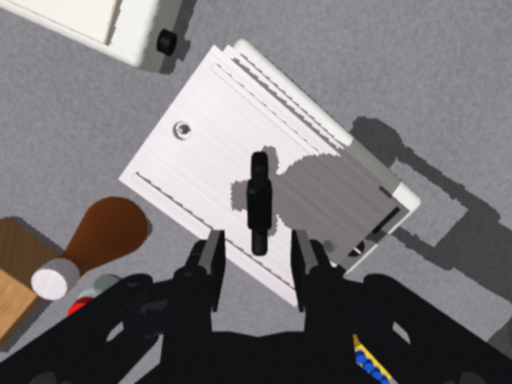

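Picture w17: the plate lies home on the head, with the far pin showing through its hole at (182,129). The nut is at (259,203), in line with the tool. Two-thirds of the turning is done, so I'll swing back half a turn and regrip.

```bash
python3 -m inch '[{"travel":[0,0,0],"turn":-0.06},{"travel":[0,0,0],"turn":-0.12},{"travel":[0,0,0],"turn":-0.12},{"travel":[0,0,0],"turn":-0.12},{"travel":[0,0,0],"turn":-0.12},{"travel":[0,0,0],"turn":-0.12},{"travel":[0,0,0],"turn":-0.12},{"travel":[0,0,0],"turn":-0.12},{"travel":[0,0,0],"turn":-0.12},{"travel":[0,0,0],"turn":-0.12}]' >/dev/null; python3 -m inch '[{"travel":[0,0,0],"turn":-0.12},{"travel":[0,0,0],"turn":-0.12},{"travel":[0,0,0],"turn":-0.12},{"travel":[0,0,0],"turn":-0.12},{"travel":[0,0,0],"turn":-0.12},{"travel":[0,0,0],"turn":-0.12},{"travel":[0,0,0],"turn":-0.12},{"travel":[0,0,0],"turn":-0.12},{"travel":[0,0,0],"turn":-0.12},{"travel":[0,0,0],"turn":-0.12}]' >/dev/null; python3 -m inch '[{"travel":[0,0,0],"turn":-0.12},{"travel":[0,0,0],"turn":-0.12},{"travel":[0,0,0],"turn":-0.12},{"travel":[0,0,0],"turn":-0.12},{"travel":[0,0,0],"turn":-0.12},{"travel":[0,0,0],"turn":-0.12},{"travel":[0,0,0],"turn":-0.06},{"travel":[0,0,0],"turn":0},{"travel":[0,0,0],"turn":0},{"travel":[0,0,0],"turn":0}]'
python3 - <<'E'
from fit import *
p=np.load("shk.npy");t=W(p,[[0,.0006,0]])[0];go(t[0],t[1],.2645,-1.06+np.pi)
E
```

```text
time: 41.17
eef_pos: [0.6002, 0.0238, 0.348]
ee_rot: [0.516, 0.857, -0.0, -0.001]
wrist_force: [-0.8, -0.5, 0.3]
gripper_width: 0.0342
gripper_force: 0.0
travel cm [-0.08 -0.01  8.35] turn -0.023 yaw now 2.058 j6 -0.56
```

```bash
python3 -m inch '[{"travel":[-0.08,0,0.5],"turn":-0.023},{"travel":[0,0,2],"turn":0},{"travel":[0,0,2.5],"turn":0},{"travel":[0,0,2],"turn":0},{"travel":[0,0,1],"turn":0},{"travel":[0,0,0.3],"turn":0},{"travel":[0,0,0],"turn":0},{"travel":[0,0,0],"turn":0}]'; python3 st.py; python3 -m inch '[{"travel":[0,0,0],"turn":0},{"travel":[0,0,0],"turn":0},{"travel":[0,0,0],"turn":0},{"travel":[0,0,0],"turn":0},{"travel":[0,0,0],"turn":0}]' -1 60; python3 st.py
```

```text
time: 41.83
eef_pos: [0.6014, 0.0231, 0.2669]
ee_rot: [0.505, 0.863, 0.0, 0.001]
wrist_force: [1.2, 0.4, 1.1]
gripper_width: 0.034
gripper_force: 0.0
t41.8 local [  1.    0.9 266.9] dyaw 2.267 Floc [1.1 0.6 1.1] T [ 0.02 -0.01  0.01] w 0.034 g 0.0
time: 42.25
eef_pos: [0.6014, 0.023, 0.2674]
ee_rot: [0.505, 0.863, 0.0, 0.001]
wrist_force: [1.1, -0.3, 5.4]
gripper_width: 0.0173
gripper_force: 61.7
t42.2 local [  0.9   0.7 267.4] dyaw 2.267 Floc [ 1.2 -0.1  5.4] T [-0.08  0.07 -0.01] w 0.0173 g 61.7
```

```bash
python3 -m inch '[{"travel":[0,0,0.005],"turn":0.05},{"travel":[0,0,0.006],"turn":0.1},{"travel":[0,0,0.006],"turn":0.1},{"travel":[0,0,0.006],"turn":0.1},{"travel":[0,0,0.006],"turn":0.1},{"travel":[0,0,0.006],"turn":0.1},{"travel":[0,0,0.006],"turn":0.1},{"travel":[0,0,0.006],"turn":0.1},{"travel":[0,0,0.006],"turn":0.1},{"travel":[0,0,0.006],"turn":0.1}]'; python3 st.py; python3 -m inch '[{"travel":[0,0,0.006],"turn":0.1},{"travel":[0,0,0.006],"turn":0.1},{"travel":[0,0,0.006],"turn":0.1},{"travel":[0,0,0.006],"turn":0.1},{"travel":[0,0,0.006],"turn":0.1},{"travel":[0,0,0.006],"turn":0.1},{"travel":[0,0,0.006],"turn":0.1},{"travel":[0,0,0],"turn":0},{"travel":[0,0,0],"turn":0}]'; python3 st.py;  python3 - <<'E'
from h import *
s=r.state();print(yaw(s),s["joints"][5])
E
```

```text
time: 43.08
eef_pos: [0.6006, 0.0229, 0.2668]
ee_rot: [0.845, 0.535, 0.0, 0.001]
wrist_force: [-2.3, -1.0, 6.6]
gripper_width: 0.0166
gripper_force: 61.9
t43.1 local [2.000e-01 5.000e-01 2.668e+02] dyaw 1.313 Floc [-2.1 -1.4  6.6] T [-0.24  0.39  0.06] w 0.0166 g 61.9
time: 43.83
eef_pos: [0.6001, 0.0233, 0.2663]
ee_rot: [0.977, 0.215, -0.0, -0.0]
wrist_force: [-3.1, -1.5, 6.1]
gripper_width: 0.0169
gripper_force: 62.0
t43.8 local [ -0.4   0.8 266.3] dyaw 0.617 Floc [-2.7 -2.   6.1] T [-0.17  0.58 -0.03] w 0.0169 g 62.0
0.432621746373412 1.0612310820710684
```

```bash
python3 -m inch '[{"travel":[0,0,0.006],"turn":0.08},{"travel":[0,0,0.006],"turn":0.08},{"travel":[0,0,0],"turn":0},{"travel":[0,0,0],"turn":0}]'>/dev/null; python3 st.py; python3 -m inch '[{"travel":[0,0,0.006],"turn":0.08},{"travel":[0,0,0],"turn":0},{"travel":[0,0,0],"turn":0}]'>/dev/null; python3 st.py;python3 -m inch '[{"travel":[0,0,0.006],"turn":0.06},{"travel":[0,0,0],"turn":0},{"travel":[0,0,0],"turn":0}]'>/dev/null; python3 st.py
```

```text
t44.2 local [ -0.5   0.9 266.2] dyaw 0.457 Floc [-3.4 -0.1  8.2] T [-0.07  0.58 -0.1 ] w 0.017 g 62.0
t44.4 local [ -0.5   1.  266.2] dyaw 0.377 Floc [-3.3  0.7  8.3] T [-0.06  0.64 -0.07] w 0.0171 g 62.0
t44.7 local [ -0.5   1.  266.1] dyaw 0.317 Floc [-4.1  0.3  8.3] T [-0.03  0.69 -0.08] w 0.0171 g 62.0
```

```bash
python3 -m inch '[{"travel":[0,0,0],"turn":0.04},{"travel":[0,0,0],"turn":0},{"travel":[0,0,0],"turn":0}]'>/dev/null; python3 st.py; python3 -m inch '[{"travel":[0,0,0],"turn":0.04},{"travel":[0,0,0],"turn":0},{"travel":[0,0,0],"turn":0}]'>/dev/null; python3 st.py
```

```text
t44.9 local [ -0.4   1.  266.1] dyaw 0.277 Floc [-2.8 -0.2  7. ] T [-0.04  0.58 -0.02] w 0.0169 g 62.0
t45.2 local [-1.000e-01  1.000e+00  2.662e+02] dyaw 0.238 Floc [-3.1 -0.3  7.5] T [-0.01  0.51  0.29] w 0.017 g 62.0
```

The stop is felt: torque jumps to 0.29 N m at 0.24–0.28 rad, where 6.0 was expected. I'll relax, release and lift.

```bash
python3 -m inch '[{"travel":[0,0,0],"turn":-0.03},{"travel":[0,0,0],"turn":0},{"travel":[0,0,0],"turn":0}]'>/dev/null; python3 st.py; python3 -m inch '[{"travel":[0,0,0],"turn":0},{"travel":[0,0,0],"turn":0},{"travel":[0,0,0],"turn":0},{"travel":[0,0,-1],"turn":0},{"travel":[0,0,-2.5],"turn":0},{"travel":[0,0,-3],"turn":0},{"travel":[0,0,-2],"turn":0},{"travel":[-2,0,0],"turn":0},{"travel":[0,0,0],"turn":0},{"travel":[0,0,0],"turn":0}]' -0.2
python3 - <<'E'
from fit import *
p=np.load("shk.npy")
d=shot("wrist","w18");np.save("w18.npy",d,allow_pickle=True)
print([px(d,x).round(0) for x in W(p,[[a*.098,b*.066,.18] for a in(1,-1) for b in(1,-1)]+[[-.147-.055*.479,.048,.088+.055*.878]])])
for n in("switch_tip",): print([(round(b["p"],2),np.round(b["xyz"],3),px(d,b["xyz"]).round()) for b in cams.boxes_of("wrist",n)])
E
```

```text
t45.4 local [-1.000e-01  1.000e+00  2.662e+02] dyaw 0.268 Floc [-2.   0.5  7.8] T [-0.08  0.54  0.04] w 0.0168 g 62.0
time: 46.25
eef_pos: [0.5806, 0.0216, 0.3505]
ee_rot: [0.999, 0.041, 0.001, 0.0]
wrist_force: [1.0, -0.7, -0.4]
gripper_width: 0.0341
gripper_force: 0.0
[array([205.,  14.]), array([378.,  66.]), array([158., 252.]), array([299., 286.]), array([175., 296.])]
[]
```

View pics/w18.png

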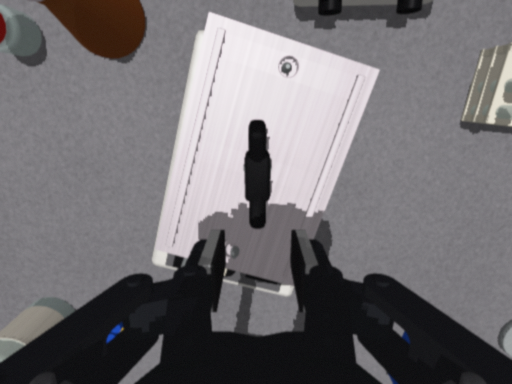

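Picture w18: the plate lies home with its corners at (209,13) and (378,68), within 4 px of the prediction (205,14), (378,66). Its yaw is about 0.02 rad off, and the nut (258,120)-(258,228) stands at about 5.99 rad. Next, the switch.

```bash
python3 - <<'E'
from fit import *
p=np.load("shk.npy");t=W(p,[[-.21,.0485,0]])[0];print(t);go(t[0],t[1],.30,p[2]+np.pi)
d=cams.read_camera("top");print([(round(b["p"],2),np.round(b["xyz"],3)) for b in cams.boxes_of("top","switch_tip")],W(p,[[-.1734,.048,.136]]))
E
python3 -m inch '[{"travel":[0,0,0],"turn":-0.06},{"travel":[0,0,0],"turn":-0.12},{"travel":[0,0,0],"turn":-0.12},{"travel":[0,0,0],"turn":-0.12},{"travel":[0,0,0],"turn":-0.12},{"travel":[0,0,0],"turn":-0.12},{"travel":[0,0,0],"turn":-0.12},{"travel":[0,0,0],"turn":-0.12},{"travel":[0,0,0],"turn":-0.12},{"travel":[0,0,0],"turn":-0.12}]' -1 >/dev/null; python3 -m inch '[{"travel":[0,0,0],"turn":-0.12},{"travel":[0,0,0],"turn":-0.12},{"travel":[0,0,0],"turn":-0.12},{"travel":[0,0,0],"turn":-0.12},{"travel":[0,0,0],"turn":-0.12},{"travel":[0,0,0],"turn":-0.12},{"travel":[0,0,0],"turn":-0.12},{"travel":[0,0,0],"turn":-0.12},{"travel":[0,0,0],"turn":-0.12},{"travel":[0,0,0],"turn":-0.12}]' >/dev/null; python3 -m inch '[{"travel":[0,0,0],"turn":-0.12},{"travel":[0,0,0],"turn":-0.12},{"travel":[0,0,0],"turn":-0.12},{"travel":[0,0,0],"turn":-0.12},{"travel":[0,0,0],"turn":-0.05},{"travel":[0,0,0],"turn":0},{"travel":[0,0,0],"turn":0}]'
python3 - <<'E'
from fit import *
p=np.load("shk.npy");t=W(p,[[-.21,.0485,0]])[0];go(t[0],t[1],.198,p[2]+np.pi)
E
```

```text
[0.40280007 0.10864508 0.        ]
travel cm [-17.05 -10.15   4.94] turn -2.874 yaw now 0.083 j6 1.41
[] [[0.43868668 0.10143663 0.136     ]]
time: 48.7
eef_pos: [0.5812, 0.0215, 0.3491]
ee_rot: [0.095, 0.995, -0.0, -0.0]
wrist_force: [0.3, 0.7, 0.2]
gripper_width: 0.0001
gripper_force: 0.0
travel cm [19.16  5.18 15.11] turn -0.006 yaw now 2.951 j6 -1.46
```

```bash
python3 -m inch '[{"travel":[1.5,0.4,0],"turn":-0.006},{"travel":[2.9,0.8,0],"turn":0},{"travel":[3.2,0.9,0],"turn":0},{"travel":[3.2,0.9,0],"turn":0},{"travel":[3.2,0.9,0],"turn":0},{"travel":[2.9,0.7,0],"turn":0},{"travel":[1.6,0.4,0],"turn":0},{"travel":[0.7,0.2,2],"turn":0},{"travel":[0,0,3],"turn":0},{"travel":[0,0,3.5],"turn":0}]'; python3 -m inch '[{"travel":[0,0,3.5],"turn":0},{"travel":[0,0,2],"turn":0},{"travel":[0,0,1.1],"turn":0},{"travel":[0,0,0],"turn":0},{"travel":[0,0,0],"turn":0},{"travel":[0,0,0],"turn":0}]';python3 st.py
```

```text
time: 49.53
eef_pos: [0.403, 0.108, 0.2657]
ee_rot: [0.091, 0.996, 0.0, 0.004]
wrist_force: [1.6, -0.5, 0.5]
gripper_width: -0.0004
gripper_force: 0.0
time: 50.03
eef_pos: [0.4028, 0.1077, 0.1995]
ee_rot: [0.091, 0.996, 0.0, 0.001]
wrist_force: [-0.2, -0.1, 1.0]
gripper_width: 0.0004
gripper_force: 0.0
t50.0 local [-209.8   47.5  199.5] dyaw 3.143 Floc [-0.2 -0.1  1. ] T [ 0.05 -0.03 -0.04] w 0.0004 g 0.0
```

Now push +x of the shaker (tool -x) about 6.9 cm.

```bash
python3 -m inch '[{"travel":[-0.7,0,0],"turn":0},{"travel":[-0.8,0,0],"turn":0},{"travel":[-0.8,0,0],"turn":0},{"travel":[-0.8,0,0],"turn":0},{"travel":[-0.8,0,0],"turn":0},{"travel":[-0.8,0,0],"turn":0},{"travel":[-0.6,0,0],"turn":0},{"travel":[-0.5,0,0],"turn":0},{"travel":[0,0,0],"turn":0},{"travel":[0,0,0],"turn":0}]';python3 st.py; python3 -m inch '[{"travel":[-0.4,0,0],"turn":0},{"travel":[-0.4,0,0],"turn":0},{"travel":[-0.2,0,0],"turn":0},{"travel":[0,0,0],"turn":0},{"travel":[0,0,0],"turn":0}]';python3 st.py
```

```text
time: 50.87
eef_pos: [0.4592, 0.097, 0.1986]
ee_rot: [0.091, 0.996, -0.0, 0.0]
wrist_force: [0.3, -0.0, -0.1]
gripper_width: -0.0002
gripper_force: 0.0
t50.9 local [-152.4   47.4  198.6] dyaw 3.143 Floc [ 0.3  0.  -0.1] T [-0.02 -0.03  0.03] w -0.0002 g 0.0
time: 51.28
eef_pos: [0.4687, 0.0952, 0.1988]
ee_rot: [0.091, 0.996, -0.0, 0.0]
wrist_force: [-0.0, 0.2, -1.0]
gripper_width: 0.0002
gripper_force: 0.2
t51.3 local [-142.8   47.4  198.8] dyaw 3.143 Floc [-0.1  0.2 -1. ] T [-0.04  0.12 -0.06] w 0.0002 g 0.2
```

```bash
python3 -m inch '[{"travel":[-0.3,0,0],"turn":0},{"travel":[0,0,0],"turn":0},{"travel":[0,0,0],"turn":0}]' >/dev/null;python3 st.py; python3 -m inch '[{"travel":[-0.3,0,0],"turn":0},{"travel":[0,0,0],"turn":0},{"travel":[0,0,0],"turn":0}]'>/dev/null;python3 st.py
python3 - <<'E'
from fit import *
p=np.load("shk.npy")
for c in("top","scene"):
    d=cams.read_camera(c);print(c,[(round(b["p"],2),W([0,0,-p[2]],[np.array(b["xyz"])-[p[0],p[1],0]]).round(3)) for b in cams.boxes_of(c,"switch_tip")])
E
```

```text
t51.5 local [-140.5   47.4  198.6] dyaw 3.143 Floc [-3.2 -0.4  1. ] T [-0.02  0.39  0.03] w 0.0001 g 1.2
t51.8 local [-139.6   47.4  198.4] dyaw 3.143 Floc [-7.4  0.7  4.3] T [ 0.07  1.24 -0.05] w 0.0001 g 4.2
top [(0.4, array([[0.044, 0.315, 0.068]]))]
scene [(0.33, array([[0.006, 0.008, 0.178]]))]
```

At its stop: the force rises to 7 N exactly where 1.0 rad was expected. I'll back off, go up and check numerically.

```bash
python3 -m inch '[{"travel":[0.5,0,0],"turn":0},{"travel":[1.5,0,0],"turn":0},{"travel":[2.5,0,0],"turn":0},{"travel":[3,0,-1],"turn":0},{"travel":[2,0,-2],"turn":0},{"travel":[0,0,-2],"turn":0},{"travel":[0,0,0],"turn":0},{"travel":[0,0,0],"turn":0}]'
python3 - <<'E'
from fit import *
p=np.load("shk.npy")
for c in("scene","top","wrist"):
    d=cams.read_camera(c)
    print(c,[(round(b["p"],2),W([0,0,-p[2]],[np.array(b["xyz"])-[p[0],p[1],0]]).round(3)) for b in cams.boxes_of(c,"switch_tip")])
    g=cv2.cvtColor(d["img"],cv2.COLOR_RGB2GRAY)
    for a in(-.5,.5):
        X=W(p,[[-.147+.055*np.sin(a),.048,.088+.055*np.cos(a)]])[0];u,v=px(d,X).round().astype(int)
        print(a,(u,v),g[max(v-4,0):v+5,max(u-4,0):u+5].mean().round() if 0<u<512 and 0<v<384 else None)
d0=cv2.imread("pics/scene0.png");g0=cv2.cvtColor(d0,cv2.COLOR_BGR2GRAY);d=cams.read_camera("scene")
for a in(-.5,.5):
    X=W(p,[[-.147+.055*np.sin(a),.048,.088+.055*np.cos(a)]])[0];u,v=px(d,X).round().astype(int);print("before",a,g0[v-4:v+5,u-4:u+5].mean().round())
E
python3 st.py
```

```text
time: 52.65
eef_pos: [0.3825, 0.1116, 0.2501]
ee_rot: [0.091, 0.996, 0.0, 0.003]
wrist_force: [0.1, -0.1, -0.4]
gripper_width: 0.0001
gripper_force: 0.0
scene [(0.21, array([[-0.193, -0.518,  0.012]]))]
-0.5 (np.int64(283), np.int64(193)) 80.0
0.5 (np.int64(272), np.int64(201)) 77.0
top [(0.7, array([[-0.265, -0.357,  0.068]]))]
-0.5 (np.int64(227), np.int64(209)) 91.0
0.5 (np.int64(231), np.int64(190)) 66.0
wrist [(0.53, array([[-0.134,  0.043,  0.116]]))]
-0.5 (np.int64(260), np.int64(295)) 23.0
0.5 (np.int64(260), np.int64(355)) 23.0
before -0.5 70.0
before 0.5 61.0
t53.0 local [-232.    47.1  247.9] dyaw 3.143 Floc [0.1 0.4 0.8] T [-0.01  0.    0.02] w 0.0 g 0.0
```

Run:
```python
from fit import *
p=np.load("shk.npy")
for c in("top","scene"):
    d=cams.read_camera(c)
    for n in("cover_mid","nut_grip"): print(c,n,[(round(b["p"],2),W([0,0,-p[2]],[np.array(b["xyz"])-[p[0],p[1],0]]).round(3)) for b in cams.boxes_of(c,n)][:2])
print(r.hand_in())
```

```text
top cover_mid [(0.67, array([[-0.005,  0.003,  0.181]]))]
top nut_grip [(0.51, array([[-0.003,  0.   ,  0.224]]))]
scene cover_mid [(0.73, array([[0.006, 0.008, 0.18 ]]))]
scene nut_grip [(0.44, array([[0.001, 0.003, 0.219]]))]
the job is handed in; nothing more can be done
None
```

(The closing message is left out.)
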